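Slide the sample tray under the sensor head

ROBOT

A 6-joint arm with a two-finger parallel gripper is mounted at the origin on the work surface. World frame = base frame: x ahead of the robot, y to its left, z up, the work surface at z = 0. Lengths are in m, angles in rad, forces in N, time in s.
With the tool pointing down it reaches from about 0.25 to 0.775 m from the base axis. Payload 4 kg.
Tool frame: the origin (TCP) lies between the finger pads; the fingertips stand 11 mm ahead of it and the grasp point (between the pads) lies 8 mm behind it; z points along the fingers, y is the direction in which the jaws open and shut (so a half turn about z gives the same grasp; the last joint's range is limited). The gripper opens to 94 mm and grips with 3 to 60 N. Pads are 16 mm wide; open, the fingers measure 119 mm over their backs; the gripper's body (75 mm by 177 mm) begins 78 mm behind the grasp point.
Start: joints at [1.104, 0.087, 1.371, -0, 1.684, -0.103], TCP at [0.196, 0.514, 0.217] pointing down, gripper open.
Joint ranges: [-3.1, 3.1], [-0.76, 2.03], [0.27, 2.55], [-1.08, 4.22], [0.17, 2.65], [-2.57, 2.57]. Speed limits (rad/s): [2.79, 2.79, 3.14, 3.14, 3.14, 3.14].

INTERFACE

Orientations are given as [roll, pitch, yaw] about the fixed x, y, z axes, in that order (R = Rz(yaw) Ry(pitch) Rx(roll)).
In Python, from bench import get_obs, cams, ticket gives the robot as it stands. The module is installed in compiled form; this text tells all that it offers.
- The arm moves only by the shell command python3 -m crank 'ROWS'. ROWS is JSON, a list of rows, each an object of numbers: "tx", "ty", "tz": the shift along the tool's x, y, z in cm; "twist": the turn about the tool's z in degrees; "grip": the opening, from 0 (shut) to 1 (fully open). In form: [{"tx": .., "ty": .., "tz": .., "twist": .., "grip": ..}, ...]. A call has 1 to 12 rows; each row shifts and turns the commanded pose from where the row before left it, along the tool's axes as they then stand; what a row does not reach is not made up. A row lasts 1/8 s, in which the tool goes at most 62.5 mm and 10.7 degrees, less where a joint would pass 70% of its speed; a pose out of reach is approached as far as the arm can. A call is refused whole if a number of a shift passes 6.25 or a number of a turn 10.7, either way. A call with a gripper value outside its range is refused whole. The fingers move at their own pace and stop on an object; the grip force is fixed at half the most. Time passes only in rows, so rows that do not move let the fingers close. It gives the time, the measured TCP pose, the force and the opening at its end, in the units of the state.
- get_obs(): the state, without advancing time (a new reading comes with each control period).
- cams.snapshot(name): name is "scene" or "top"; returns a dict with "frame" (400x640x3 uint8, red, green, blue), "intrinsics" (3x3 intrinsics, pixels), "dist" ([k1, k2, p1, p2, k3] as OpenCV has them; the pictures are not rectified), "R" (3x3) and "t" (3): a world point X has camera coordinates R X + t. Camera axes: x right, y down, z forward; pixel columns grow to the right and rows downward; lengths in m; the calibration is good to about 2 mm. A picture is of the moment at which its call begins. There is no depth.
- ticket.close_job(): hands the job in, once; it reports no verdict.
Trained networks look in a picture, given as the dict that the camera call returned (one of the last four; its "shot" number tells which), for a name from the list of things; names that differ only in an ending like _2 or _b are one class to them, and where a whole thing is asked for, a point or a joint stands for the part that bears it (a point fixed in the world has none). Each returns a list of dicts, best first, with "conf" (0 to 1); they miss things now and then, are a little off and sometimes report something else, mostly with a low value. They report only what shows in the picture. A call takes as long as a camera call. They do not tell look-alikes from the thing itself.
- cams.outline_of(picture, query): "region" (400x640 bool, what is visible of it) and "centre" ([column, row] in pixels, amid what is visible of it).
The state is a dict: "time": time; "joint_positions": joint angles; "qvel": joint speeds; "joint_torque": joint torques, N m; "tool_pos": TCP position; "ee_rot": TCP orientation; "wrist_force": force on the tool from outside, world axes, zero at the start; "wrist_torque": the same for the moment, N m; "width": finger opening in m.
Only numpy, scipy, OpenCV 4.12 (cv2) and the standard library are available. Lean on these libraries where they do the work, as an engineer would, in place of code of your own. Each camera call takes 0.05 s, during which the arm holds its last target.

TASK

Pick up the sample tray by its upright fin and slide it, cups first, onto the highest pair of rails in the rack on which its cups still pass clear beneath the sensor head. Push it fully home against the back stop, keep it lightly pressed there with about 10 N for half a second (the rack must never be loaded with more than 20 N), then let go and leave it lying flat on its rails. Do not push the sensor head and leave the jar, the steel block and the screwdriver where they are.

Things in the scene. Friction and masses are not known exactly. Their poses are not given: they have to be found in the camera images.
- tray: Aluminium sample tray, 180-260 g, flat on the table. Plate 110 (x) x 120 (y) x 4 thick, with four fixed white cups, 22 diameter, tops 28 above the underside. From the front (-x) edge a tongue 36 wide, 4 thick leads to an upright steel fin. Origin: centre of the plate's underside; +x is the end that enters the rack first (back edge at x = +55), z up. Sizes here in mm.
- tray_fin (a point): Grasp point in the middle of the tray's fin: tray x = -130, y = 0, 30 above the underside. The fin is 6 thick (x), 40 wide (y), and reaches from the underside to 45 above it; free space on both its x sides.
- rack: Fixed open rack of aluminium posts with three rail pairs. +x: the way a tray slides in, y across, z up; origin on the centre line, 0 to 30 below the table top (differs per run). A tray fully home has its origin at x = -8 to +8 (as the stop is set), y = 0, z = ledge height. Posts 16 square at y = +-75; posts and top bars reach z = 262; a 22 square column at x = 98 reaches z = 300.
- rails_low (a point): Mouth of the lowest rail pair: rack x = -50, y = 0, z = 75 = top of its ledges. All pairs are alike: steel channels in which the tray's edges run, ledges and lips 13 wide, lip 10 above the ledge (6 of play for the 4 thick plate), side walls 125 apart (2.5 of play each side). Flared lead-ins reach from the mouth to x = -62; a tray that is home has its fin 60 to 76 in front of them.
- rails_mid (a point): Mouth of the middle rail pair: rack x = -50, y = 0, z = 125 = top of its ledges; otherwise like the lowest pair.
- rails_top (a point): Mouth of the top rail pair: rack x = -50, y = 0, z = 175 = top of its ledges; otherwise like the lowest pair.
- bracket: Bracket at the back of the rack (origin at rack x = 55, y = 0, z = 52; axes as the rack's) that carries the back stop: two upright steel strips (stop_c0, stop_c1), 6 thick, 18 wide, at y = +-45, behind all three levels. The stop is clamped anywhere from 8 in front of to 8 behind the origin; that is not measured: feel for it. It is rigid: on contact the force rises by some 5 to 10 N per mm.
- head (a joint): Height setting of the flat sensor head that hangs between the rails on the rack's column: 0 lowest, 0.115 m highest; the underside is 111 mm + this value above the rack's origin. It is clamped (stiff) and stays as set. The cups need 28 mm above the ledge; where the gap left between cups and head would be under 6 mm, the next pair down is right as well.
- head_under (a point): Centre of the sensor head's flat underside (head 70 along rack x, 76 along rack y, 16 thick, white), at rack x = 0, y = 0.
- jar: Bystander: small glass jar with green screw cap, 36 diameter, 65 tall; origin under its centre.
- block: Bystander: steel block 50 x 35 x 20 on the table; origin under its centre.
- driver: Bystander: screwdriver 160 long lying on the table; origin near its middle, underside.
Things that resemble listed ones, but are neither listed nor needed, are in the scene too. Of the things like the tray, leave any that is pink; of the rest the smaller one is meant.

How it is judged:
On the way, in this order (a step that is already met when the one before it is completed fails the run):
1. the tray's plate has entered the right pair of rails (x of tray in the frame of rack between -0.09 and -0.015 m and y of tray in the frame of rack between -0.006 and 0.006 m and ((value of joint head between -1 and 0.048 m and z of tray in the frame of rack between 0.072 and 0.085 m) or (value of joint head between 0.04 and 0.098 m and z of tray in the frame of rack between 0.122 and 0.135 m) or (value of joint head between 0.09 and 1 m and z of tray in the frame of rack between 0.172 and 0.185 m))), for 0.1 s.
2. the tray is pressed home against the back stop with more than 4 N (contact force between tray and bracket above 4 N and x of tray in the frame of rack between -0.01 and 0.01 m and ((value of joint head between -1 and 0.048 m and z of tray in the frame of rack between 0.072 and 0.085 m) or (value of joint head between 0.04 and 0.098 m and z of tray in the frame of rack between 0.122 and 0.135 m) or (value of joint head between 0.09 and 1 m and z of tray in the frame of rack between 0.172 and 0.185 m))), for 0.3 s.
At the end, for the whole second after the job is handed in: Released and at rest, flat within 0.03 rad, on the highest rail pair that clears the sensor head (if under 6 mm would be left over the cups there, the next pair down counts too); underside within 3 mm of ledge height, centred within 5 mm, back edge within 3 mm of the stop (x of stop_c0 in the frame of tray between 0.055 and 0.061 m and x of stop_c1 in the frame of tray between 0.055 and 0.061 m and y of tray in the frame of rack between -0.005 and 0.005 m and ((value of joint head between -1 and 0.048 m and z of tray in the frame of rack between 0.072 and 0.078 m) or (value of joint head between 0.04 and 0.098 m and z of tray in the frame of rack between 0.122 and 0.128 m) or (value of joint head between 0.09 and 1 m and z of tray in the frame of rack between 0.172 and 0.178 m)) and angle between tray's own z axis and vertical below 0.03 rad and linear speed of tray below 0.01 m/s and contact force between the fingers and tray below 0.1 N); the robot touches nothing.
It fails at once if the rack, its rails, stop or head loaded with more than 20 N by the tray (contact force between tray and rack above 20 N).
It fails at once if the robot itself pushes the rack with more than 20 N (contact force between any of the fingers, the arm and rack above 20 N).
It fails at once if the sensor head pushed by the tray (contact force between tray and head above 3 N).
It fails at once if a bystander moved by more than 20 mm (distance of any of jar, block, driver from where it was at the start of the episode above 0.02 m).
It also fails if it takes over 67 s, if anything falls off the work surface, if the arm or the gripper's body presses on something with over 40 N, if the wrist force passes 120 N, or if a joint passes its speed limit or range.

## Working session

There is one attempt and no reset: what is moved stays moved. The work goes in short steps, Python scripts to look and compute and a shell command to move; the robot and the scene stay as the last step left them, time stands still between calls to the robot, and variables do not carry over. Pictures are saved under pics/ and viewed, and the job is handed in when it is done.

```bash
mkdir -p pics; ls; cat > h.py <<'E'
import numpy as np, cv2
from bench import get_obs, cams, ticket
def snap(n,fn=None):
    p=cams.snapshot(n)
    if fn: cv2.imwrite('pics/'+fn,p['frame'][:,:,::-1])
    return p
def proj(p,X):
    X=np.atleast_2d(np.array(X,float))
    return cv2.projectPoints(X,cv2.Rodrigues(np.array(p['R'],float))[0],np.array(p['t'],float),np.array(p['intrinsics'],float),np.array(p['dist'],float))[0][:,0]
def ray(p,uv):
    uv=np.array(uv,float).reshape(-1,1,2)
    n=cv2.undistortPoints(uv,np.array(p['intrinsics'],float),np.array(p['dist'],float))[:,0]
    R=np.array(p['R']);t=np.array(p['t'])
    d=np.c_[n,np.ones(len(n))]@R
    return -R.T@t,d
def onz(p,uv,z):
    c,d=ray(p,uv)
    return c+d*((z-c[2])/d[:,2])[:,None]
E
python3 - <<'E'
from h import *
import pickle
o=get_obs();print(o)
d={}
for n in('scene','top'):
    p=snap(n,n+'0.png');d[n]=p;print(n,p['intrinsics'],-np.array(p['R']).T@p['t'],np.array(p['R']))
    for q in('tray','tray_fin','rack','head','jar','block','driver','bracket'):
        for r in cams.outline_of(p,q)[:4]:
            ys,xs=np.where(r['region']);print(n,q,round(r['conf'],2),np.round(r['centre']),xs.min(),xs.max(),ys.min(),ys.max(),len(xs))
pickle.dump(d,open('p0.pkl','wb'))
E
```

```text
pics
{'time': 0.0, 'joint_positions': array([ 1.10389124e+00,  8.79325853e-02,  1.37224748e+00, -1.65416926e-05,
        1.68355939e+00, -1.03127505e-01]), 'qvel': array([ 9.96090843e-04, -1.27511061e-03, -4.60114856e-04, -1.94076761e-04,
       -3.65882057e-05,  4.73005310e-04]), 'joint_torque': array([-3.34194256e-04, -3.40182066e+01, -3.02425218e+01,  7.16055511e-02,
        3.30500398e-02, -1.83835314e-04]), 'tool_pos': array([0.19548489, 0.51353694, 0.21531982]), 'ee_rot': array([-3.13945556e+00, -2.04649202e-04,  2.77781301e+00]), 'wrist_force': array([-0.01721742, -0.4893486 , -0.84953445]), 'wrist_torque': array([ 0.0477995 , -0.00830573, -0.00651733]), 'width': 0.09379945677850955}
scene [[467.77914649   0.         329.49373768]
 [  0.         467.77914649 197.22669258]
 [  0.           0.           1.        ]] [ 1.4325431  -0.20810339  0.69013741] [[ 0.13011524  0.99132067  0.01879789]
 [ 0.56190717 -0.0581058  -0.82515699]
 [-0.81690291  0.11792817 -0.56459064]]
scene tray 0.92 [286. 219.] 237 320 202 243 1915
scene tray 0.88 [218. 302.] 132 274 263 334 5735
scene tray 0.
[... 840 characters left out ...]
0.9843453   0.01149248 -0.17587565]
 [ 0.17560756 -0.02122115 -0.9842315 ]]
top tray 0.93 [367. 222.] 337 413 191 243 2264
top tray 0.91 [415. 138.] 379 482 107 170 3881
top tray 0.73 [456. 279.] 421 502 257 312 2475
top tray_fin 0.85 [417. 132.] 379 481 108 170 3782
top tray_fin 0.83 [450. 280.] 422 503 257 311 2456
top tray_fin 0.79 [364. 222.] 337 413 192 242 2135
top rack 0.62 [233. 194.] 186 279 154 243 4481
top head 0.72 [240. 195.] 190 260 179 216 1315
top jar 0.64 [335. 135.] 326 339 124 142 214
top block 0.78 [285. 274.] 277 294 265 284 231
top block 0.32 [229. 196.] 185 280 153 243 4708
top driver 0.57 [338. 287.] 319 371 278 289 363
top bracket 0.87 [220. 187.] 206 231 169 219 304
```

View pics/scene0.png

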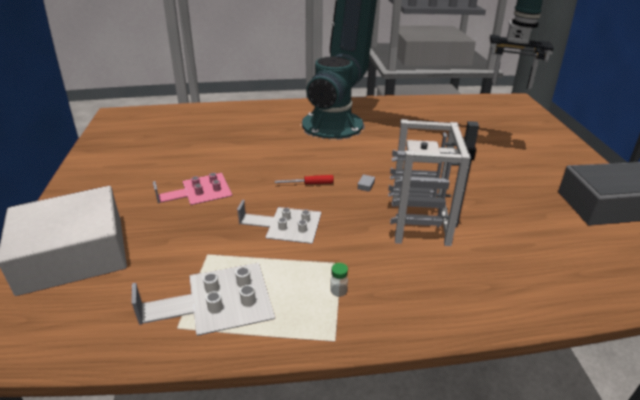

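View pics/top0.png

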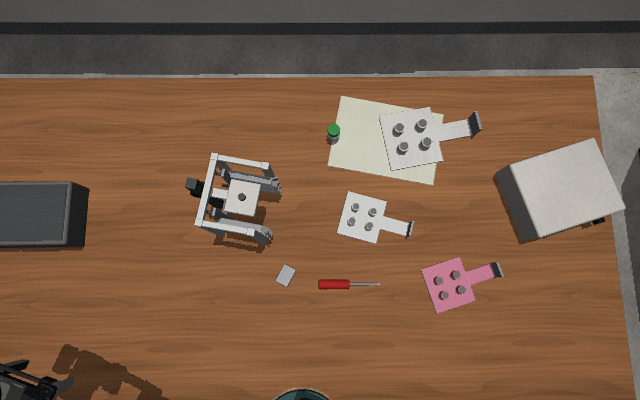

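```bash
python3 - <<'E'
import cv2,numpy as np
a=cv2.imread('pics/top0.png');b=cv2.imread('pics/scene0.png')
cv2.imwrite('pics/c1.png',cv2.resize(a[90:320,320:510],None,fx=3,fy=3,interpolation=2)[:600*1+90][:600])
cv2.imwrite('pics/c2.png',cv2.resize(b[110:250,370:490],None,fx=4,fy=4,interpolation=2))
cv2.imwrite('pics/c3.png',cv2.resize(a[145:250,180:290],None,fx=5,fy=5,interpolation=2))
E
```

```text
(no output)
```

View crops.

Candidates (top view): a white tray at (367,222), a larger white tray at (415,138) on paper, and a pink one at (456,279). Pink is ruled out, so the smaller white one at (367,222) should be meant. I'll check its size in an enlarged crop.

View pics/c1.png

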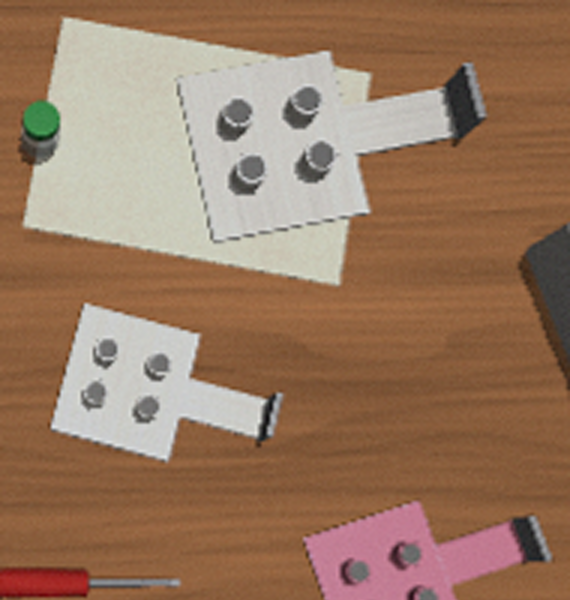

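View pics/c2.png

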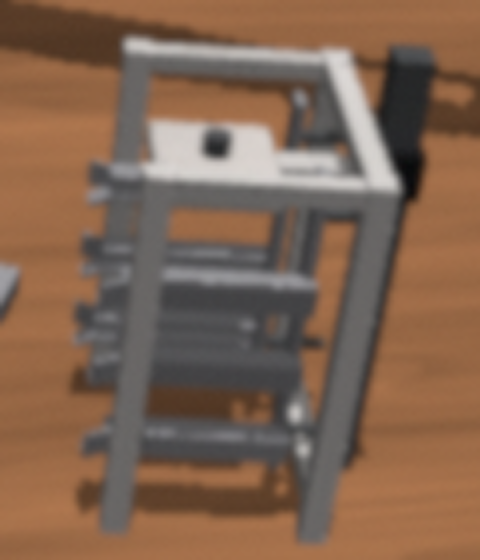

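View pics/c3.png

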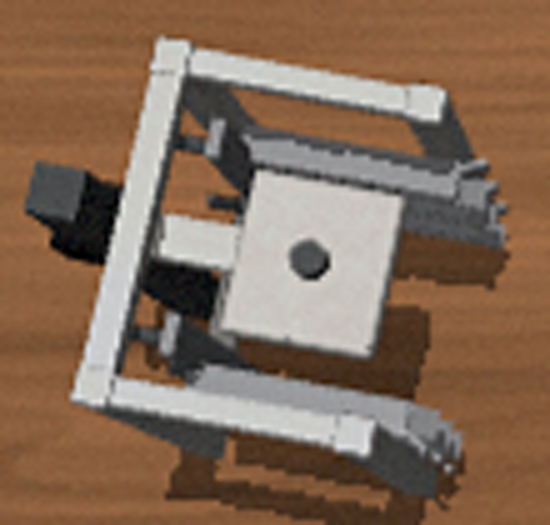

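The crop confirms it: the white tray at (367,222) is the smaller one. The rack mouth faces image right (−y world) and the head sits high. Next I'll fit the poses.

```bash
cat > fit.py <<'E'
from h import *
import pickle
from scipy.optimize import least_squares
d=pickle.load(open('p0.pkl','rb'));T=d['top'];S=d['scene']
def T3(x,y,z,yaw,P):
    P=np.array(P,float);c,s=np.cos(yaw),np.sin(yaw)
    return np.c_[x+c*P[:,0]-s*P[:,1],y+s*P[:,0]+c*P[:,1],z+P[:,2]]
# tray: corners from top crop c1 (scale3, off 320,90)
from cv2 import cornerSubPix
g=cv2.cvtColor(T['frame'],cv2.COLOR_RGB2GRAY)
c=np.array([(85,304),(200,334),(168,460),(52,430)],np.float32)/3+np.array([320,90],np.float32)-0.33
c=cornerSubPix(g,c.reshape(-1,1,2).astype(np.float32),(3,3),(-1,-1),(3,30,.01))[:,0]
w=onz(T,c,.004);print(c,w)
print('sides',[np.linalg.norm(w[i]-w[(i+1)%4]) for i in range(4)])
# front edge is corners 1,2 (tongue)
ctr=w.mean(0);fx=(w[0]+w[3]-w[1]-w[2])/2;print('tray',ctr,np.arctan2(fx[1],fx[0]))
E
python3 fit.py
```

```text
[[348.18405 190.57692]
 [386.07547 201.06197]
 [375.4029  243.10667]
 [336.51132 232.00084]] [[ 0.61257079 -0.12975241  0.004     ]
 [ 0.58218566 -0.23268922  0.004     ]
 [ 0.46793255 -0.19952118  0.004     ]
 [ 0.49917128 -0.09563425  0.004     ]]
sides [np.float64(0.10732773104876386), np.float64(0.11897012996742075), np.float64(0.1084820416687815), np.float64(0.11842084652801707)]
tray [ 0.54046507 -0.16439926  0.004     ] 1.2812180525009333
```

```bash
cat > rfit.py <<'E'
from fit import *
def c3(p): return np.array(p,float)/5+np.array([180,145])-.4
def c2(p): return np.array(p,float)/4+np.array([370,110])-.375
def model(q):
    x,y,z,yaw,xb,xf,h=q
    zt=.262;hz=.111+h
    A=[(xb+.008,-.083,zt),(xb+.008,.083,zt),(xf-.008,-.083,zt),(xf-.008,-.067,zt),(xf-.008,.083,zt),
       (.087,-.011,.3),(.109,-.011,.3),(.109,.011,.3),
       (-.035,-.038,hz+.016),(-.035,.038,hz+.016),(.035,-.038,hz+.016),(.035,.038,hz+.016)]
    B=[(xf-.008,-.083,zt),(xb+.008,-.083,zt),(xb+.008,.083,zt),(xf-.008,.083,zt),(.087,.011,.3),(.109,.011,.3),(-.035,.038,hz+.016),(.035,.038,hz+.016)]
    return np.r_[proj(T,T3(x,y,z,yaw,A)),proj(S,T3(x,y,z,yaw,B))]
obs=np.r_[[c3(p) for p in [(157,38),(74,400),(446,88),(438,120),(367,456),(85,170),(36,162),(25,207),(405,195),(375,357),(256,172),(220,330)]],
          [c2(p) for p in [(136,176),(400,190),(350,50),(125,38),(390,46),(434,47),(149,121),(270,125)]]]
r=least_squares(lambda q:(model(q)-obs).ravel(),[.45,.2,-.015,1.4,.05,-.05,.08],loss='soft_l1')
if __name__=='__main__':
    print(np.round(r.x,4));print(np.round((model(r.x)-obs),1).tolist())
    J=r.jac;print(np.round(np.sqrt(np.diag(np.linalg.inv(J.T@J))),4))
    x,y,z,yaw,xb,xf,h=r.x
    segs=[]
    for zz in(.075,.125,.175):
        for s in(-1,1):
            segs+=[[(-.062,s*.0495,zz),(.055,s*.0495,zz)],[(-.05,s*.0495,zz+.01),(.055,s*.0495,zz+.01)],[(-.05,s*.0625,zz),(-.05,s*.0495,zz)]]
    for s in(-1,1):
        for px in (xf,xb):
            for a in(-.008,.008):
                segs+=[[(px+a,s*.083,-z),(px+a,s*.083,.262)]]
    hz=.111+h;H=[(-.035,-.038),(.035,-.038),(.035,.038),(-.035,.038)]
    for i in range(4):
        for k in(0,.016):segs.append([(*H[i],hz+k),(*H[(i+1)%4],hz+k)])
    for im,o,sz,sc,n in((T,(180,145),(110,105),5,'o3.png'),(S,(380,110),(105,140),4,'o2.png')):
        f=im['frame'][o[1]:o[1]+sz[1],o[0]:o[0]+sz[0],::-1]
        f=cv2.resize(f,None,fx=sc,fy=sc,interpolation=2)
        for sg in segs:
            p=(proj(im,T3(x,y,z,yaw,sg))-o+.5)*sc-.5
            cv2.line(f,tuple(int(v) for v in p[0]),tuple(int(v) for v in p[1]),(0,0,255),1)
        cv2.imwrite('pics/'+n,f)
E
python3 rfit.py
```

```text
[[348.18405 190.57692]
 [386.07547 201.06197]
 [375.4029  243.10667]
 [336.51132 232.00084]] [[ 0.61257079 -0.12975241  0.004     ]
 [ 0.58218566 -0.23268922  0.004     ]
 [ 0.46793255 -0.19952118  0.004     ]
 [ 0.49917128 -0.09563425  0.004     ]]
sides [np.float64(0.10732773104876386), np.float64(0.11897012996742075), np.float64(0.1084820416687815), np.float64(0.11842084652801707)]
tray [ 0.54046507 -0.16439926  0.004     ] 1.2812180525009333
[ 0.5604  0.1245 -0.029   1.3723  0.0746 -0.0402  0.1052]
[[0.2, -0.6], [-0.9, -0.0], [0.2, 0.1], [0.3, 0.6], [0.1, -0.1], [0.3, -0.2], [-0.2, -0.5], [-0.5, 0.6], [0.1, 0.0], [-1.0, 0.2], [-0.4, -1.0], [-0.7, -0.1], [1.8, 0.1], [-0.1, 0.2], [-0.6, 0.2], [-0.4, 0.0], [-0.4, -0.5], [-1.3, -0.1], [-0.7, -0.1], [-0.3, 0.6]]
[0.0007 0.0008 0.001  0.0072 0.0015 0.0014 0.0021]
```

View pics/o3.png

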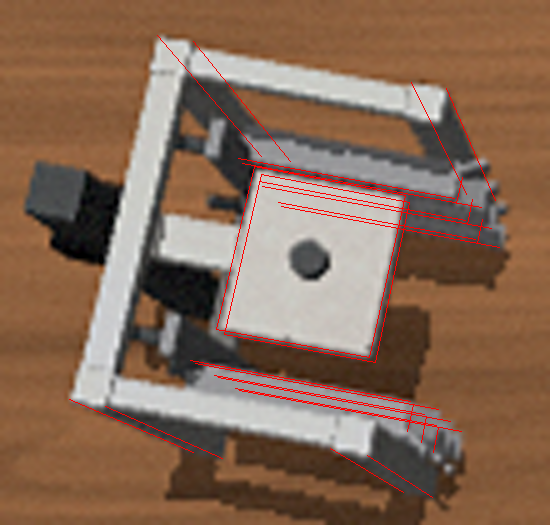

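View pics/o2.png

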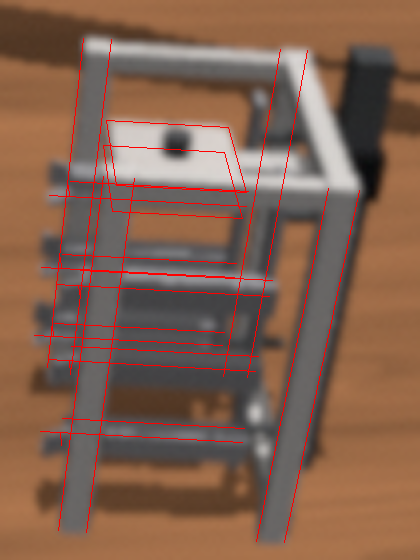

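Top rails are right: the head is at ≈0.105, so its underside is 216 mm up against 203 mm cup tops, a 13 mm gap. Rack z offset ≈ −29 mm, so the ledge is at world z ≈ 0.146. Now I'll plan the approach to the fin.

```bash
cat > go.py <<'E'
import sys
from h import *
def delta(xyz,yaw,verbose=True):
    """tool-frame shift in cm (in final-yaw tool axes) and twist in deg"""
    o=get_obs();p=o['tool_pos'];r=o['ee_rot']
    dy=(yaw-r[2]+np.pi)%(2*np.pi)-np.pi
    d=np.array(xyz)-p;c,s=np.cos(yaw),np.sin(yaw)
    t=np.array([c*d[0]+s*d[1],s*d[0]-c*d[1],-d[2]])*100
    print('t',round(o['time'],2),'tcp',np.round(p,4),'rpy',np.round(r,4),'twist',round(-np.degrees(dy),2),'txyz cm',np.round(t,2),'F',np.round(o['wrist_force'],2),'w',round(o['width'],4))
E
python3 - <<'E'
from go import *
yaw=1.281+np.pi/2
for P in((.33,.05,.25),(.503,-.289,.2),(.503,-.289,.022)): delta(P,yaw)
# fin check
import pickle
d=pickle.load(open('p0.pkl','rb'))
a=1.281;c,s=np.cos(a),np.sin(a)
o=[]
for n in('top','scene'):
    f=d[n]['frame'][:,:,::-1].copy();f=cv2.resize(f,None,fx=4,fy=4,interpolation=2)
    def L(A):
        W=[(.5405+c*x-s*y,-.1644+s*x+c*y,z) for x,y,z in A]
        p=(proj(d[n],W)+.5)*4-.5
        cv2.polylines(f,[p.astype(int)],False,(0,0,255),1)
    L([(-.055,-.06,.004),(.055,-.06,.004),(.055,.06,.004),(-.055,.06,.004),(-.055,-.06,.004)])
    for z in(0,.045):L([(-.133,-.02,z),(-.127,-.02,z),(-.127,.02,z),(-.133,.02,z),(-.133,-.02,z)])
    o.append(f[720:1000,1320:1680] if n=='top' else f[780:1000,930:1300])
cv2.imwrite('pics/f1.png',np.vstack([cv2.resize(i,(360,280)) for i in o]))
E
```

```text
t 0.9 tcp [0.1957 0.514  0.2165] rpy [3.1415 0.     2.7778] twist -4.24 txyz cm [-26.13 -40.63  -3.35] F [0.8  0.07 0.26] w 0.0938
t 0.9 tcp [0.1957 0.514  0.2165] rpy [3.1415 0.     2.7778] twist -4.24 txyz cm [-52.39 -68.17   1.65] F [0.8  0.07 0.26] w 0.0938
t 0.9 tcp [0.1957 0.514  0.2165] rpy [3.1415 0.     2.7778] twist -4.24 txyz cm [-52.39 -68.17  19.45] F [0.8  0.07 0.26] w 0.0938
```

View pics/f1.png

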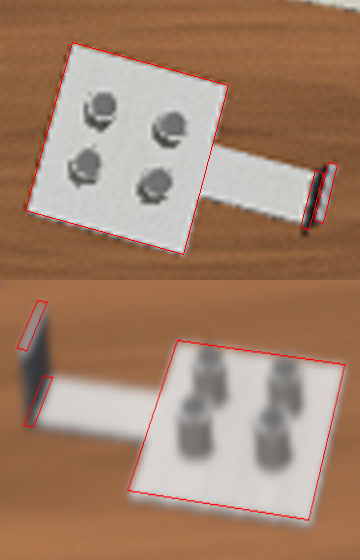

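The overlay fits the tray and fin within about 1–2 mm in both views.

```bash
python3 -m crank '[{"twist":-4.2,"tz":-3,"grip":1},{"tx":-2.6,"ty":-4.06,"tz":-0.04},{"tx":-2.6,"ty":-4.06},{"tx":-2.6,"ty":-4.06},{"tx":-2.6,"ty":-4.06},{"tx":-2.6,"ty":-4.06},{"tx":-2.6,"ty":-4.06},{"tx":-2.6,"ty":-4.06},{"tx":-2.6,"ty":-4.06},{"tx":-2.6,"ty":-4.06},{"tx":-2.7,"ty":-4.06},{}]'; python3 - <<'E'
from go import *
delta((.503,-.289,.12),1.281+np.pi/2)
E
```

```text
t 0.9 tcp [0.1957 0.514  0.2165] rpy [3.1415 0.     2.7778] twist -4.24 txyz cm [-52.39 -68.17   9.65] F [0.8  0.07 0.26] w 0.0938invalid input at $[0]: expected keys tx, ty, tz, twist, grip
```

```bash
python3 -m crank '[{"tx":0,"ty":0,"tz":-3,"twist":-4.2,"grip":1},{"tx":-2.6,"ty":-4.06,"tz":0,"twist":0,"grip":1},{"tx":-2.6,"ty":-4.06,"tz":0,"twist":0,"grip":1},{"tx":-2.6,"ty":-4.06,"tz":0,"twist":0,"grip":1},{"tx":-2.6,"ty":-4.06,"tz":0,"twist":0,"grip":1},{"tx":-2.6,"ty":-4.06,"tz":0,"twist":0,"grip":1},{"tx":-2.6,"ty":-4.06,"tz":0,"twist":0,"grip":1},{"tx":-2.6,"ty":-4.06,"tz":0,"twist":0,"grip":1},{"tx":-2.6,"ty":-4.06,"tz":0,"twist":0,"grip":1},{"tx":-2.6,"ty":-4.06,"tz":0,"twist":0,"grip":1},{"tx":-2.7,"ty":-4.06,"tz":0,"twist":0,"grip":1},{"tx":0,"ty":0,"tz":0,"twist":0,"grip":1}]'; python3 - <<'E'
from go import *
delta((.503,-.289,.12),1.281+np.pi/2)
E
```

```text
time: 2.4
tool_pos: [0.3299, 0.0477, 0.2464]
ee_rot: [-3.141, 0.0, 2.843]
wrist_force: [-0.5, 0.1, -0.8]
width: 0.0938
t 2.4 tcp [0.3299 0.0477 0.2464] rpy [-3.1412e+00  2.0000e-04  2.8435e+00] twist -0.48 txyz cm [-26.21 -27.32  12.64] F [-0.47  0.15 -0.84] w 0.0938
```

```bash
python3 -m crank '[{"tx":-3.28,"ty":-3.42,"tz":1.58,"twist":-0.5,"grip":1},{"tx":-3.28,"ty":-3.42,"tz":1.58,"twist":0,"grip":1},{"tx":-3.28,"ty":-3.42,"tz":1.58,"twist":0,"grip":1},{"tx":-3.28,"ty":-3.42,"tz":1.58,"twist":0,"grip":1},{"tx":-3.28,"ty":-3.42,"tz":1.58,"twist":0,"grip":1},{"tx":-3.28,"ty":-3.42,"tz":1.58,"twist":0,"grip":1},{"tx":-3.28,"ty":-3.42,"tz":1.58,"twist":0,"grip":1},{"tx":-3.28,"ty":-3.42,"tz":1.58,"twist":0,"grip":1},{"tx":0,"ty":0,"tz":0,"twist":0,"grip":1},{"tx":0,"ty":0,"tz":0,"twist":0,"grip":1}]'; python3 - <<'E'
from go import *
delta((.503,-.289,.022),1.281+np.pi/2)
E
```

```text
time: 3.65
tool_pos: [0.5055, -0.284, 0.1201]
ee_rot: [3.14, -0.001, 2.861]
wrist_force: [-0.1, -0.1, 0.3]
width: 0.0943
t 3.65 tcp [ 0.5055 -0.284   0.1201] rpy [ 3.1405e+00 -6.0000e-04  2.8613e+00] twist 0.55 txyz cm [ 0.1  -0.55  9.81] F [-0.12 -0.13  0.34] w 0.0943
```

```bash
python3 -m crank '[{"tx":0.1,"ty":-0.5,"tz":2,"twist":0.4,"grip":1},{"tx":0,"ty":0,"tz":2.5,"twist":0,"grip":1},{"tx":0,"ty":0,"tz":2.5,"twist":0,"grip":1},{"tx":0,"ty":0,"tz":1.8,"twist":0,"grip":1},{"tx":0,"ty":0,"tz":1,"twist":0,"grip":1},{"tx":0,"ty":0,"tz":0,"twist":0,"grip":1},{"tx":0,"ty":0,"tz":0,"twist":0,"grip":1}]'; python3 - <<'E'
from go import *
delta((.503,-.289,.022),1.281+np.pi/2)
p=snap('top','t1.png');s=snap('scene')
f=lambda a:cv2.resize(a[:,:,::-1],None,fx=3,fy=3,interpolation=2)
cv2.imwrite('pics/t1c.png',np.vstack([f(p['frame'][180:270,330:460]),f(s['frame'][165:255,200:330])]))
E
```

```text
time: 4.53
tool_pos: [0.5034, -0.2906, 0.0232]
ee_rot: [-3.141, 0.002, 2.853]
wrist_force: [0.9, -0.7, 0.6]
width: 0.0938
t 4.53 tcp [ 0.5034 -0.2906  0.0232] rpy [-3.1411e+00  2.0000e-03  2.8529e+00] twist 0.07 txyz cm [0.09 0.14 0.12] F [ 0.86 -0.72  0.64] w 0.0938
```

View pics/t1c.png

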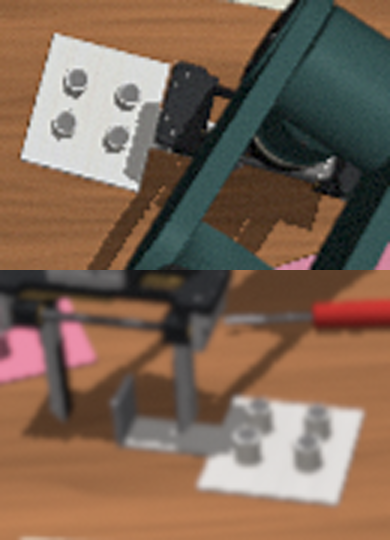

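The fin stands between the fingers, as seen in the scene crop at about (125,395). Closing now.

```bash
python3 -m crank '[{"tx":0.1,"ty":0.1,"tz":0,"twist":0,"grip":0},{"tx":0,"ty":0,"tz":0,"twist":0,"grip":0},{"tx":0,"ty":0,"tz":0,"twist":0,"grip":0},{"tx":0,"ty":0,"tz":0,"twist":0,"grip":0},{"tx":0,"ty":0,"tz":0,"twist":0,"grip":0},{"tx":0,"ty":0,"tz":0,"twist":0,"grip":0},{"tx":0,"ty":0,"tz":0,"twist":0,"grip":0},{"tx":0,"ty":0,"tz":0,"twist":0,"grip":0}]'; python3 - <<'E'
from go import *
delta((.503,-.289,.022),1.281+np.pi/2)
E
```

```text
time: 5.62
tool_pos: [0.5021, -0.289, 0.022]
ee_rot: [3.141, -0.0, 2.853]
wrist_force: [-0.7, -0.0, -0.8]
width: 0.0177
t 5.62 tcp [ 0.5021 -0.289   0.022 ] rpy [ 3.1415 -0.      2.8528] twist 0.06 txyz cm [-0.09  0.02  0.  ] F [-0.7  -0.01 -0.85] w 0.0177
```

```bash
python3 -m crank '[{"tx":0,"ty":0,"tz":0,"twist":0,"grip":0},{"tx":0,"ty":0,"tz":0,"twist":0,"grip":0},{"tx":0,"ty":0,"tz":0,"twist":0,"grip":0},{"tx":0,"ty":0,"tz":0,"twist":0,"grip":0}]';python3 -m crank '[{"tx":0,"ty":0,"tz":-0.5,"twist":0,"grip":0},{"tx":0,"ty":0,"tz":-1,"twist":0,"grip":0},{"tx":0,"ty":0,"tz":-2,"twist":0,"grip":0},{"tx":0,"ty":0,"tz":-2,"twist":0,"grip":0},{"tx":0,"ty":0,"tz":-2,"twist":0,"grip":0},{"tx":0,"ty":0,"tz":-2,"twist":0,"grip":0},{"tx":0,"ty":0,"tz":-2,"twist":0,"grip":0},{"tx":0,"ty":0,"tz":-1.5,"twist":0,"grip":0},{"tx":0,"ty":0,"tz":0,"twist":0,"grip":0},{"tx":0,"ty":0,"tz":0,"twist":0,"grip":0}]'; python3 - <<'E'
from go import *
delta((.503,-.289,.022),1.281+np.pi/2)
p=snap('top','t2.png');s=snap('scene','s2.png')
f=lambda a:cv2.resize(a[:,:,::-1],None,fx=3,fy=3,interpolation=2)
cv2.imwrite('pics/t2c.png',np.vstack([f(p['frame'][160:260,320:460]),f(s['frame'][100:200,230:370])]))
cv2.imwrite('pics/t2c.png',np.vstack([f(p['frame'][160:260,320:460]),f(s['frame'][140:240,220:360])]))
E
```

```text
time: 6.12
tool_pos: [0.502, -0.2889, 0.022]
ee_rot: [3.142, -0.0, 2.853]
wrist_force: [-0.9, 0.5, -0.0]
width: 0.006
time: 7.38
tool_pos: [0.5017, -0.2887, 0.1512]
ee_rot: [3.141, -0.001, 2.853]
wrist_force: [0.4, 0.5, -3.5]
width: 0.0057
t 7.38 tcp [ 0.5017 -0.2887  0.1512] rpy [ 3.1411e+00 -1.3000e-03  2.8528e+00] twist 0.06 txyz cm [-1.300e-01  1.000e-02  1.292e+01] F [ 0.42  0.46 -3.47] w 0.0057
```

View pics/t2c.png

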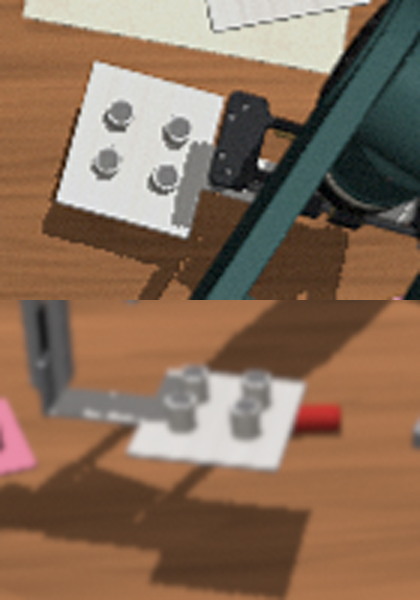

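```bash
cat > tp.py <<'E'
from go import *
from scipy.optimize import least_squares
from scipy.spatial.transform import Rotation as Ro
# corner order: (+x,-y),( -x,-y),(-x,+y),(+x,+y)
C=np.array([(.055,-.06,.004),(-.055,-.06,.004),(-.055,.06,.004),(.055,.06,.004)])
def sub(p,c):
    g=cv2.cvtColor(p['frame'],cv2.COLOR_RGB2GRAY)
    return cv2.cornerSubPix(g,np.array(c,np.float32).reshape(-1,1,2),(3,3),(-1,-1),(3,30,.01))[:,0].astype(float)
def traypose(p,s,ct,cs,guess):
    ct=np.array(ct,float);cs=np.array(cs,float)
    it=np.isfinite(ct[:,0]);is_=np.isfinite(cs[:,0])
    def W(q): return q[:3]+Ro.from_euler('ZYX',q[3:]).apply(C)
    def f(q):
        w=W(q);return np.r_[(proj(p,w[it])-ct[it]).ravel(),(proj(s,w[is_])-cs[is_]).ravel()]
    r=least_squares(f,guess,x_scale=[.01,.01,.01,.1,.1,.1],loss='soft_l1')
    J=r.jac
    print('tray xyz',np.round(r.x[:3],4),'yaw pitch roll',np.round(r.x[3:],4));print('res',np.round(f(r.x),1),'sd',np.round(np.sqrt(np.diag(np.linalg.inv(J.T@J)))*.5,4))
    return r.x
E
cat > a.py <<'E'
from tp import *
p=snap('top');s=snap('scene')
ct=np.array([(96,62),(225,98),(188,238),(55,200)])/3+[320,160]-.33
cs=np.array([(305,81),(278,170),(128,155),(165,68)])/3+[220,140]-.33
cs=np.array([(278,170),(128,155),(165,68),(305,81)])/3+[220,140]-.33
ct=sub(p,ct);cs2=sub(s,cs);print(ct-0,cs,cs2)
g=[.5402,-.165,.13,1.281,0,0]
traypose(p,s,ct,cs2,g);traypose(p,s,ct,cs,g)
E
python3 a.py
```

```text
[[351.13171387 180.24502563]
 [394.62289429 192.68466187]
 [381.81210327 238.73052979]
 [337.89364624 225.60862732]] [[312.33666667 196.33666667]
 [262.33666667 191.33666667]
 [274.67       162.33666667]
 [321.33666667 166.67      ]] [[311.51397705 195.62435913]
 [262.33666992 191.33666992]
 [275.29837036 163.43695068]
 [320.26394653 166.65336609]]
tray xyz [ 0.5406 -0.1641  0.1264] yaw pitch roll [ 1.2795 -0.0292  0.0142]
res [ 0.  -0.5 -0.3 -0.5  0.3  0.4  0.2  0.8 -0.1  0.  -0.8  0.2  0.3 -0.1
  1.  -0. ] sd [0.0007 0.0005 0.0007 0.0066 0.0122 0.0111]
tray xyz [ 0.5407 -0.1637  0.1268] yaw pitch roll [ 1.2807 -0.0068  0.034 ]
res [-0.3 -0.3 -0.5 -0.6  0.3  0.2  0.   0.8 -0.7  0.1 -0.6  0.1  1.   0.
  0.1 -0.1] sd [0.0007 0.0005 0.0007 0.007  0.0124 0.0112]
```

```bash
cat > b.py <<'E'
from tp import *
import pickle
d=pickle.load(open('p0.pkl','rb'));T=d['top'];S=d['scene']
g0=[.5405,-.1644,0,1.281,0,0]
W=np.array(g0[:3])+Ro.from_euler('ZYX',g0[3:]).apply(C)
ct=sub(T,proj(T,W));cs=sub(S,proj(S,W));print(ct-proj(T,W),cs-proj(S,W))
traypose(T,S,ct,cs,g0)
E
python3 b.py
```

```text
[[ 0.34210599  0.40566948]
 [-0.5708374   0.0417685 ]
 [-0.17059806 -0.23674246]
 [ 0.39865267 -0.17983533]] [[-0.05945937  0.63185773]
 [ 0.3200499   0.72058117]
 [ 0.07390581  0.4691003 ]
 [-0.16645531  0.20973559]]
tray xyz [ 0.5406 -0.1644 -0.0015] yaw pitch roll [ 1.2822 -0.0053  0.0097]
res [-0.4 -0.3  0.4  0.   0.2  0.2 -0.4  0.2  0.1 -0.  -0.3  0.1 -0.1 -0.
  0.1  0. ] sd [0.0006 0.0005 0.0008 0.0065 0.0141 0.0126]
```

```bash
python3 - <<'E'
from go import *
delta((.5053,-.1402,.1745),2.9428)
E
```

```text
t 7.58 tcp [ 0.5017 -0.2887  0.1509] rpy [ 3.1409e+00 -1.9000e-03  2.8528e+00] twist -5.16 txyz cm [ 2.57 14.63 -2.36] F [-0.78  0.55 -2.76] w 0.0059
```

```bash
python3 -m crank '[{"tx":0,"ty":0,"tz":-1.2,"twist":-2.6,"grip":0},{"tx":0,"ty":0,"tz":-1.2,"twist":-2.6,"grip":0},{"tx":0.4,"ty":2,"tz":0,"twist":0,"grip":0},{"tx":0.4,"ty":2.1,"tz":0,"twist":0,"grip":0},{"tx":0.4,"ty":2.1,"tz":0,"twist":0,"grip":0},{"tx":0.4,"ty":2.1,"tz":0,"twist":0,"grip":0},{"tx":0.4,"ty":2.1,"tz":0,"twist":0,"grip":0},{"tx":0.4,"ty":2.1,"tz":0,"twist":0,"grip":0},{"tx":0.2,"ty":2.1,"tz":0,"twist":0,"grip":0},{"tx":0,"ty":0,"tz":0,"twist":0,"grip":0},{"tx":0,"ty":0,"tz":0,"twist":0,"grip":0},{"tx":0,"ty":0,"tz":0,"twist":0,"grip":0}]'; python3 - <<'E'
from go import *
import pickle
delta((.5053,-.1402,.1745),2.9428)
p=snap('top','t3.png');s=snap('scene','s3.png')
pickle.dump((p,s),open('p3.pkl','wb'))
f=lambda a:cv2.resize(a[:,:,::-1],None,fx=3,fy=3,interpolation=2)
cv2.imwrite('pics/t3c.png',f(p['frame'][140:260,180:420]));cv2.imwrite('pics/s3c.png',f(s['frame'][90:260,270:490]))
E
```

```text
time: 9.07
tool_pos: [0.5053, -0.1414, 0.176]
ee_rot: [-3.141, 0.0, 2.943]
wrist_force: [0.1, -0.4, -1.6]
width: 0.0058
t 9.07 tcp [ 0.5053 -0.1414  0.176 ] rpy [-3.1413  0.      2.9426] twist -0.01 txyz cm [0.02 0.12 0.15] F [ 0.14 -0.41 -1.56] w 0.0058
```

View pics/t3c.png

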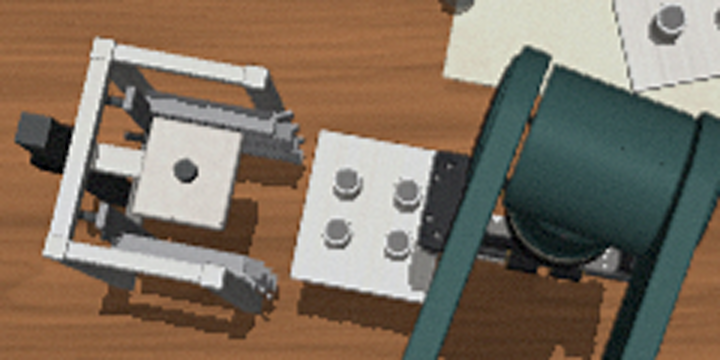

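View pics/s3c.png

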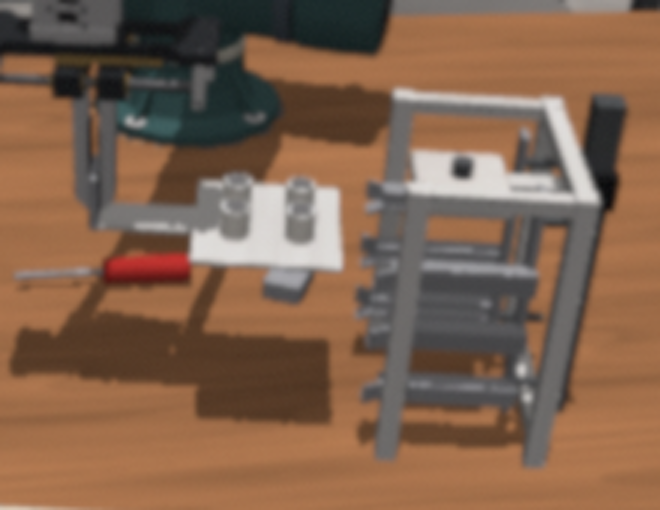

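```bash
cat > ov.py <<'E'
from tp import *
import pickle,sys
p,s=pickle.load(open(sys.argv[1],'rb'))
X=[float(v) for v in sys.argv[2].split(',')] # rack x y z yaw
tray=[float(v) for v in sys.argv[3].split(',')] # tcp x,y,z, toolyaw
def R3(P):
    P=np.array(P,float);c,sn=np.cos(X[3]),np.sin(X[3])
    return np.c_[X[0]+c*P[:,0]-sn*P[:,1],X[1]+sn*P[:,0]+c*P[:,1],X[2]+P[:,2]]
def Tr(P):
    a=tray[3]-np.pi/2;c,sn=np.cos(a),np.sin(a)
    P=np.array(P,float)+[.1304,-.0017,-.022]
    return np.c_[tray[0]+c*P[:,0]-sn*P[:,1],tray[1]+sn*P[:,0]+c*P[:,1],tray[2]+P[:,2]]
for im,o,sz,sc,n in((p,(225,145),(110,105),6,'ot.png'),(s,(330,125),(135,100),6,'os.png')):
    f=cv2.resize(im['frame'][o[1]:o[1]+sz[1],o[0]:o[0]+sz[0],::-1],None,fx=sc,fy=sc,interpolation=2)
    def L(W,col):
        q=(proj(im,W)-o+.5)*sc-.5;cv2.polylines(f,[np.round(q).astype(int)],False,col,1)
    for sg,col in((-1,(0,0,255)),(1,(255,0,0))):
        for zz in(.175,.185):
            L(R3([(-.05,sg*.0625,zz),(-.05,sg*.0495,zz),(.055,sg*.0495,zz),(.055,sg*.0625,zz)]),col)
        L(R3([(-.05,sg*.0625,.175),(-.05,sg*.0625,.185)]),col)
    L(Tr(np.r_[C,C[:1]]),(0,200,0));L(Tr(np.r_[C,C[:1]]-[0,0,.004]),(0,200,0))
    cv2.imwrite('pics/'+n,f)
E
python3 ov.py p3.pkl .5604,.1245,-.0285,1.3723 .5053,-.1414,.176,2.9426
```

```text
(no output)
```

View pics/ot.png

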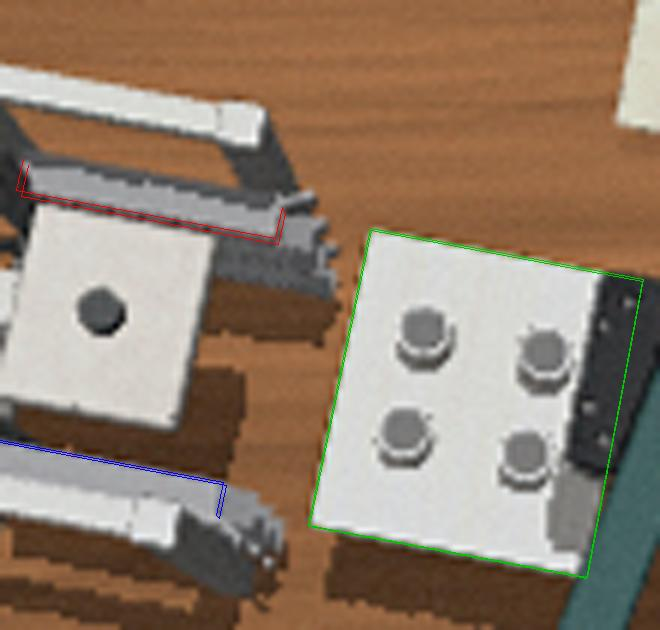

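View pics/os.png

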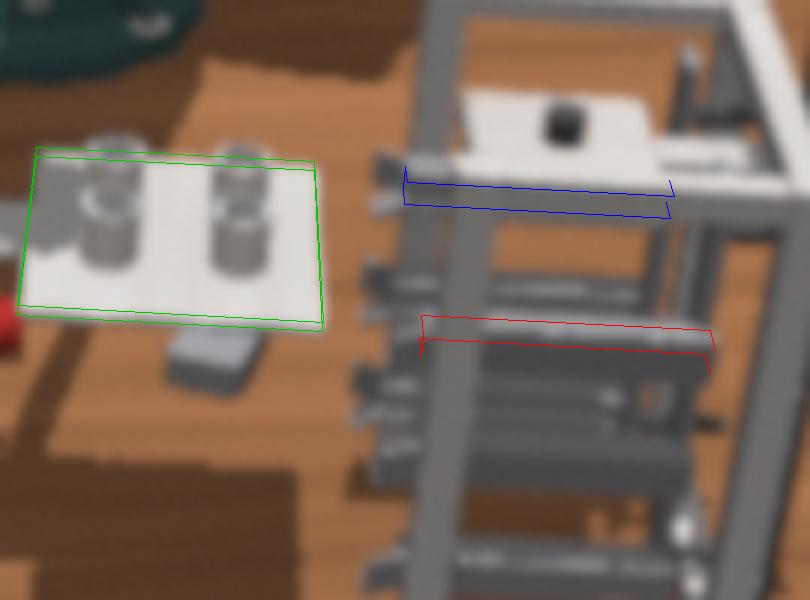

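```bash
python3 - <<'E'
import cv2,pickle,numpy as np
p,s=pickle.load(open('p3.pkl','rb'))
a=s['frame'][145:200,382:454,::-1]
a=cv2.resize(a,None,fx=10,fy=10,interpolation=cv2.INTER_CUBIC)
a=cv2.convertScaleAbs(a,alpha=1.5)
cv2.imwrite('pics/z3.png',a)
E
```

```text
(no output)
```

View pics/z3.png

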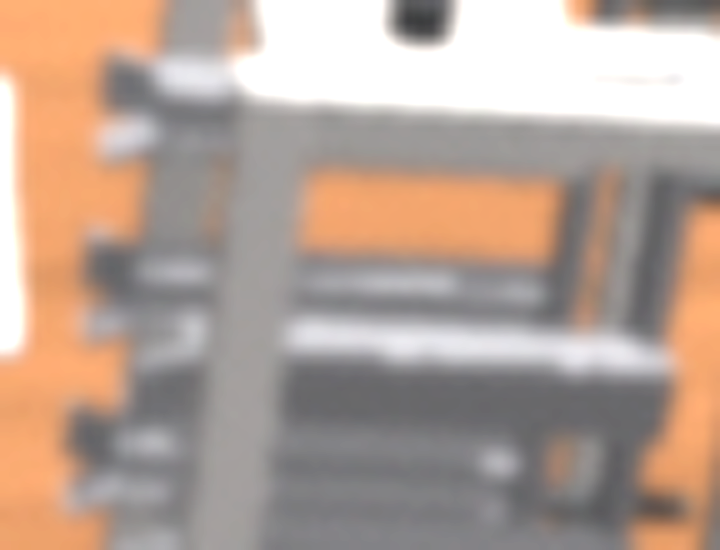

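```bash
python3 - <<'E'
import cv2,pickle,numpy as np
p,s=pickle.load(open('p3.pkl','rb'))
def z(o,w,h,sc=10):
    a=p['frame'][o[1]:o[1]+h,o[0]:o[0]+w,::-1]
    return cv2.convertScaleAbs(cv2.resize(a,None,fx=sc,fy=sc,interpolation=cv2.INTER_CUBIC),alpha=1.3)
cv2.imwrite('pics/z4.png',np.vstack([z((225,168),60,28),z((215,213),60,30)]))
E
```

```text
(no output)
```

View pics/z4.png

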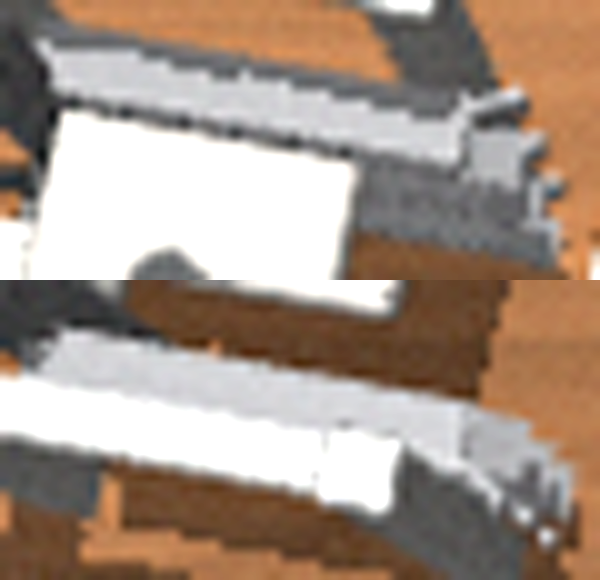

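```bash
python3 - <<'E'
from tp import *
import pickle
p,s=pickle.load(open('p3.pkl','rb'))
w=onz(p,[(230.55,176.75),(270.05,184.05),(220.55,217.55),(261.05,225.05)],.1595)
print(w)
u=w[0]-w[1];l=w[2]-w[3];print(np.arctan2(u[1],u[0]),np.arctan2(l[1],l[0]),np.linalg.norm(u),np.linalg.norm(l))
X=np.array([.5604,.1245]);c,sn=np.cos(1.3723),np.sin(1.3723)
print([(round(c*(v[0]-X[0])+sn*(v[1]-X[1]),4),round(-sn*(v[0]-X[0])+c*(v[1]-X[1]),4)) for v in w])
# tray corners measured on the top image
W=None
a=2.9426-np.pi/2
ctr=np.array([.5328,-.0139,.154]);P=ctr+Ro.from_euler('Z',a).apply(C)
px=sub(p,proj(p,P)[[0,3]]);print(proj(p,P)[[0,3]]-px)
v=onz(p,px,.158)
print([(round(c*(q[0]-X[0])+sn*(q[1]-X[1]),4),round(-sn*(q[0]-X[0])+c*(q[1]-X[1]),4)) for q in v])
E
```

```text
[[0.61777521 0.16003988 0.1595    ]
 [0.59903944 0.06638411 0.1595    ]
 [0.52027669 0.18091037 0.1595    ]
 [0.50143165 0.08651216 0.1595    ]]
1.3733533529947064 1.3737532390006681 0.09551142362523694 0.0962608742882963
[(np.float64(0.0462), np.float64(-0.0492)), (np.float64(-0.0494), np.float64(-0.0493)), (np.float64(0.0474), np.float64(0.0505)), (np.float64(-0.0489), np.float64(0.0503))]
[[-3.15214751e-01 -1.39613972e-01]
 [-6.32032338e-01  3.17913372e-04]]
[(np.float64(-0.087), np.float64(-0.0601)), (np.float64(-0.0875), np.float64(0.0595))]
```

```bash
python3 -m crank '[{"tx":0.08,"ty":0,"tz":0.4,"twist":-0.1,"grip":0},{"tx":0,"ty":0,"tz":0,"twist":0,"grip":0},{"tx":0,"ty":0.8,"tz":0,"twist":0,"grip":0},{"tx":0,"ty":0.8,"tz":0,"twist":0,"grip":0},{"tx":0,"ty":0.6,"tz":0,"twist":0,"grip":0},{"tx":0,"ty":0.4,"tz":0,"twist":0,"grip":0},{"tx":0,"ty":0,"tz":0,"twist":0,"grip":0},{"tx":0,"ty":0,"tz":0,"twist":0,"grip":0}]'; cat > r.py <<'E'
from go import *
import pickle,sys
o=get_obs();X=np.array([.5604-.0005,.1245+.0001]);c,sn=np.cos(1.3735),np.sin(1.3735)
d=o['tool_pos'][:2]-X;x=c*d[0]+sn*d[1];y=-sn*d[0]+c*d[1]
F=np.mean([get_obs()['wrist_force'] for _ in range(5)],0)
print('t',round(o['time'],2),'tray rack x',round(x+.1304,4),'y',round(y-.0017,4),'under z',round(o['tool_pos'][2]-.022,4),'yawerr',round(o['ee_rot'][2]-np.pi/2-1.3735,4),'F rack', np.round([c*F[0]+sn*F[1],-sn*F[0]+c*F[1],F[2]],1),'M',np.round(o['wrist_torque'],2),'w',round(o['width'],4))
if len(sys.argv)>1:
    n=sys.argv[1];p=snap('top');s=snap('scene');pickle.dump((p,s),open(n+'.pkl','wb'))
    f=lambda a:cv2.resize(a[:,:,::-1],None,fx=4,fy=4,interpolation=2)
    cv2.imwrite('pics/%st.png'%n,f(p['frame'][145:260,180:380]));cv2.imwrite('pics/%ss.png'%n,f(s['frame'][110:250,300:490]))
E
python3 r.py n1
```

```text
time: 10.18
tool_pos: [0.5096, -0.1151, 0.1721]
ee_rot: [-3.141, 0.0, 2.945]
wrist_force: [-0.0, -0.9, -2.4]
width: 0.0061
t 10.18 tray rack x -0.1145 y 0.0006 under z 0.1501 yawerr 0.001 F rack [-0.9 -0.2 -2.4] M [-0.17  0.08 -0.02] w 0.0061
```

View pics/n1s.png

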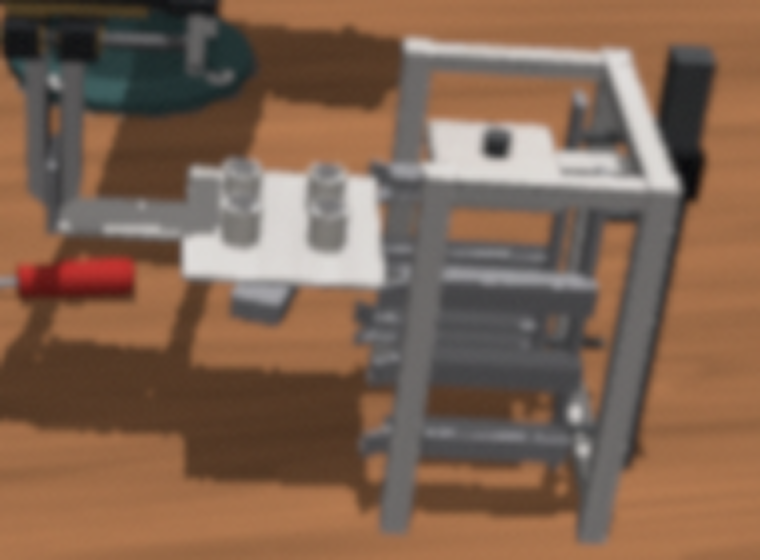

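View pics/n1t.png

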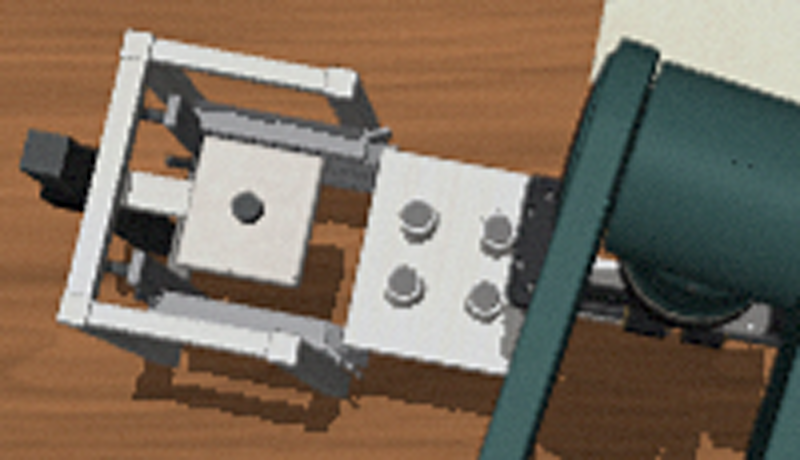

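The nose is at the lead-ins of the top pair, with (375,240) in the scene crop between the flares, and it's centred in the top view. I'll advance in small steps.

```bash
python3 -m crank '[{"tx":0,"ty":0.2,"tz":0,"twist":0,"grip":0},{"tx":0,"ty":0.2,"tz":0,"twist":0,"grip":0},{"tx":0,"ty":0.2,"tz":0,"twist":0,"grip":0},{"tx":0,"ty":0,"tz":0,"twist":0,"grip":0}]'; python3 r.py; python3 -m crank '[{"tx":0,"ty":0.2,"tz":0,"twist":0,"grip":0},{"tx":0,"ty":0.2,"tz":0,"twist":0,"grip":0},{"tx":0,"ty":0.2,"tz":0,"twist":0,"grip":0},{"tx":0,"ty":0,"tz":0,"twist":0,"grip":0}]'; python3 r.py
```

```text
time: 10.78
tool_pos: [0.5108, -0.109, 0.1721]
ee_rot: [3.141, -0.0, 2.946]
wrist_force: [0.6, -0.0, -3.0]
width: 0.0058
t 10.78 tray rack x -0.1083 y 0.0007 under z 0.1501 yawerr 0.0013 F rack [ 0.1 -0.6 -3. ] M [-0.25  0.05  0.06] w 0.0058
time: 11.28
tool_pos: [0.5119, -0.1031, 0.1721]
ee_rot: [3.141, 0.0, 2.946]
wrist_force: [-0.2, 0.6, -2.5]
width: 0.0058
t 11.28 tray rack x -0.1023 y 0.0007 under z 0.1501 yawerr 0.0013 F rack [ 0.5  0.3 -2.5] M [-0.22  0.08  0.01] w 0.0058
```

Nose is past the flares with no contact force. Continuing.

```bash
python3 -m crank '[{"tx":0,"ty":0.3,"tz":0,"twist":0,"grip":0},{"tx":0,"ty":0.3,"tz":0,"twist":0,"grip":0},{"tx":0,"ty":0.3,"tz":0,"twist":0,"grip":0},{"tx":0,"ty":0.3,"tz":0,"twist":0,"grip":0},{"tx":0,"ty":0.3,"tz":0,"twist":0,"grip":0},{"tx":0,"ty":0,"tz":0,"twist":0,"grip":0}]'; python3 r.py n2; python3 ov.py n2.pkl .5599,.1246,-.0285,1.3735 $(python3 -c "
from bench import get_obs
o=get_obs();print(*o['tool_pos'],o['ee_rot'][2],sep=',')")
```

```text
time: 12.02
tool_pos: [0.5149, -0.0884, 0.1721]
ee_rot: [3.142, -0.0, 2.946]
wrist_force: [-0.5, 0.4, -3.4]
width: 0.006
t 12.03 tray rack x -0.0872 y 0.0007 under z 0.1501 yawerr 0.0014 F rack [ 0.3  0.6 -3.4] M [-0.22  0.05 -0.01] w 0.006
```

View pics/os.png

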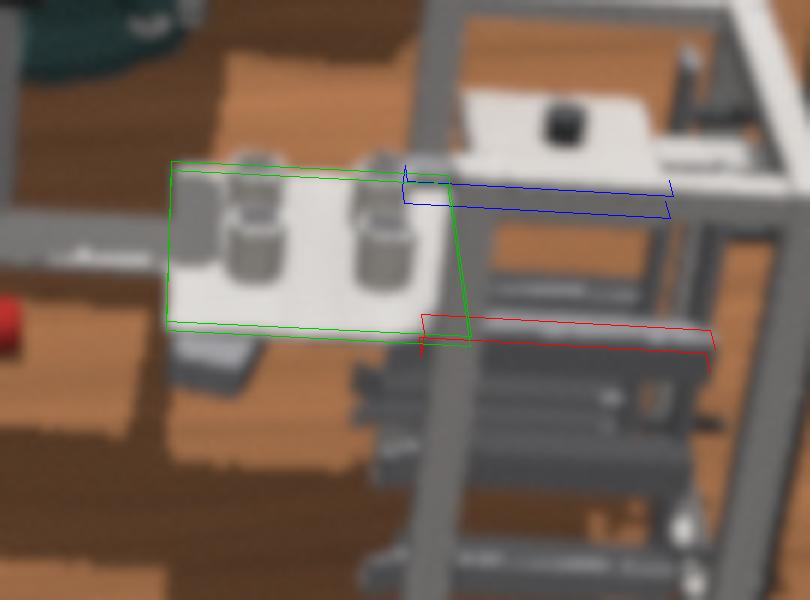

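View pics/n2t.png

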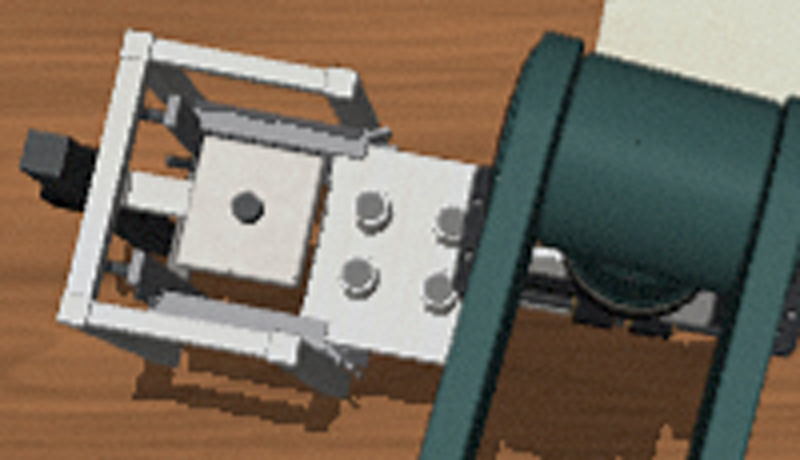

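The nose corners run under both lips in the top view. Continuing.

```bash
python3 -m crank '[{"tx":0,"ty":0.3,"tz":0,"twist":0,"grip":0},{"tx":0,"ty":0.3,"tz":0,"twist":0,"grip":0},{"tx":0,"ty":0.3,"tz":0,"twist":0,"grip":0},{"tx":0,"ty":0.3,"tz":0,"twist":0,"grip":0},{"tx":0,"ty":0.3,"tz":0,"twist":0,"grip":0},{"tx":0,"ty":0.3,"tz":0,"twist":0,"grip":0},{"tx":0,"ty":0,"tz":0,"twist":0,"grip":0}]'; python3 r.py;  python3 -m crank '[{"tx":0,"ty":0.3,"tz":0,"twist":0,"grip":0},{"tx":0,"ty":0.3,"tz":0,"twist":0,"grip":0},{"tx":0,"ty":0.3,"tz":0,"twist":0,"grip":0},{"tx":0,"ty":0.3,"tz":0,"twist":0,"grip":0},{"tx":0,"ty":0.3,"tz":0,"twist":0,"grip":0},{"tx":0,"ty":0.3,"tz":0,"twist":0,"grip":0},{"tx":0,"ty":0,"tz":0,"twist":0,"grip":0}]'; python3 r.py
```

```text
time: 13.0
tool_pos: [0.5184, -0.0707, 0.172]
ee_rot: [3.141, -0.0, 2.946]
wrist_force: [0.2, 0.8, -2.7]
width: 0.006
t 13.0 tray rack x -0.0692 y 0.0007 under z 0.15 yawerr 0.0014 F rack [ 0.8 -0.  -2.7] M [-0.18  0.07 -0.02] w 0.006
time: 13.88
tool_pos: [0.5219, -0.053, 0.1721]
ee_rot: [3.141, 0.0, 2.946]
wrist_force: [-1.2, -0.4, -1.9]
width: 0.0056
t 13.88 tray rack x -0.0512 y 0.0007 under z 0.1501 yawerr 0.0014 F rack [-0.7  1.1 -1.9] M [-0.22  0.06 -0.02] w 0.0056
```

```bash
python3 -m crank '[{"tx":0,"ty":0.2,"tz":0,"twist":0,"grip":0},{"tx":0,"ty":0.2,"tz":0,"twist":0,"grip":0},{"tx":0,"ty":0.2,"tz":0,"twist":0,"grip":0},{"tx":0,"ty":0.2,"tz":0,"twist":0,"grip":0},{"tx":0,"ty":0.2,"tz":0,"twist":0,"grip":0},{"tx":0,"ty":0.2,"tz":0,"twist":0,"grip":0},{"tx":0,"ty":0,"tz":0,"twist":0,"grip":0}]'; python3 r.py;  python3 -m crank '[{"tx":0,"ty":0.2,"tz":0,"twist":0,"grip":0},{"tx":0,"ty":0.2,"tz":0,"twist":0,"grip":0},{"tx":0,"ty":0.2,"tz":0,"twist":0,"grip":0},{"tx":0,"ty":0.2,"tz":0,"twist":0,"grip":0},{"tx":0,"ty":0.2,"tz":0,"twist":0,"grip":0},{"tx":0,"ty":0,"tz":0,"twist":0,"grip":0}]'; python3 r.py n3
```

```text
time: 14.75
tool_pos: [0.5242, -0.0413, 0.1721]
ee_rot: [3.142, 0.0, 2.946]
wrist_force: [1.2, -0.7, -2.4]
width: 0.0063
t 14.75 tray rack x -0.0393 y 0.0008 under z 0.1501 yawerr 0.0013 F rack [-0.4 -1.3 -2.4] M [-0.25  0.13  0.01] w 0.0063
time: 15.5
tool_pos: [0.5262, -0.0315, 0.1721]
ee_rot: [3.142, 0.0, 2.946]
wrist_force: [-0.8, -0.3, -2.6]
width: 0.0061
t 15.5 tray rack x -0.0293 y 0.0008 under z 0.1501 yawerr 0.0013 F rack [-0.4  0.8 -2.6] M [-0.26  0.06 -0.03] w 0.0061
```

View pics/n3s.png

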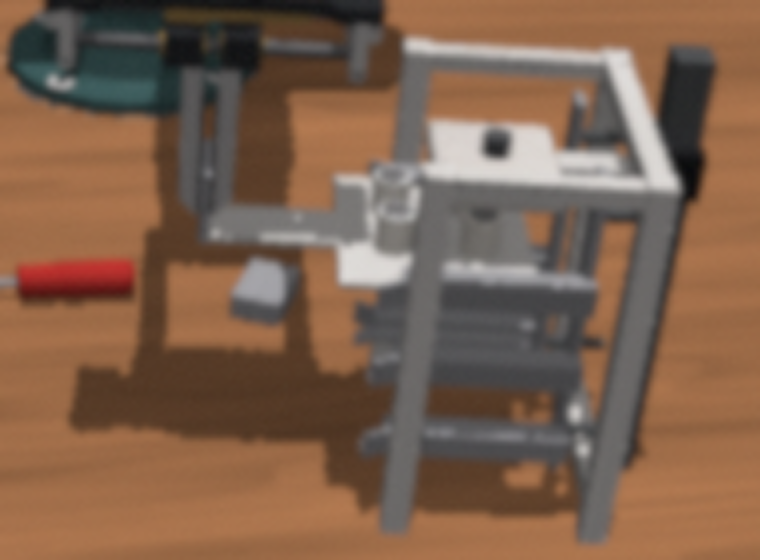

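View pics/n3t.png

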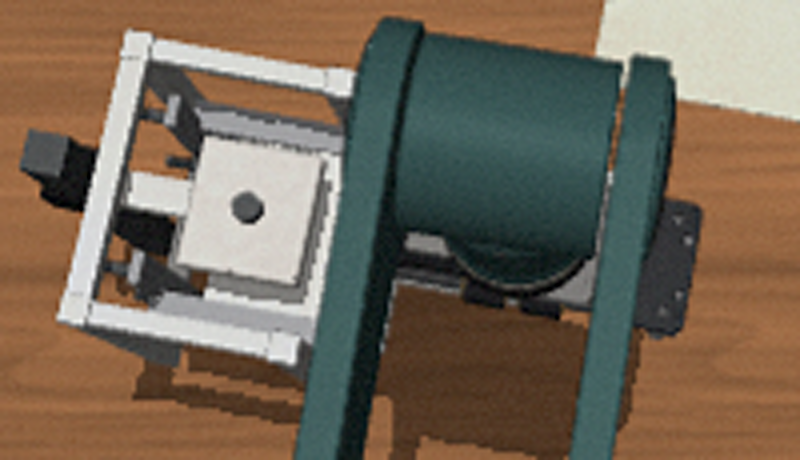

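```bash
python3 -m crank '[{"tx":0,"ty":0.2,"tz":0,"twist":0,"grip":0},{"tx":0,"ty":0.2,"tz":0,"twist":0,"grip":0},{"tx":0,"ty":0.2,"tz":0,"twist":0,"grip":0},{"tx":0,"ty":0.2,"tz":0,"twist":0,"grip":0},{"tx":0,"ty":0.2,"tz":0,"twist":0,"grip":0},{"tx":0,"ty":0.2,"tz":0,"twist":0,"grip":0},{"tx":0,"ty":0.2,"tz":0,"twist":0,"grip":0},{"tx":0,"ty":0.2,"tz":0,"twist":0,"grip":0},{"tx":0,"ty":0,"tz":0,"twist":0,"grip":0}]'; python3 r.py;  python3 -m crank '[{"tx":0,"ty":0,"tz":0.1,"twist":0,"grip":0},{"tx":0,"ty":0,"tz":0.1,"twist":0,"grip":0},{"tx":0,"ty":0,"tz":0,"twist":0,"grip":0}]'; python3 r.py;python3 -m crank '[{"tx":0,"ty":0,"tz":0.05,"twist":0,"grip":0},{"tx":0,"ty":0,"tz":0,"twist":0,"grip":0}]'; python3 r.py
```

```text
time: 16.73
tool_pos: [0.5293, -0.0159, 0.1721]
ee_rot: [3.142, 0.0, 2.946]
wrist_force: [0.5, 0.2, -2.8]
width: 0.0058
t 16.73 tray rack x -0.0133 y 0.0008 under z 0.1501 yawerr 0.0012 F rack [ 0.2 -0.4 -2.8] M [-0.26  0.06  0.  ] w 0.0058
time: 17.1
tool_pos: [0.5293, -0.016, 0.17]
ee_rot: [3.141, -0.0, 2.945]
wrist_force: [0.3, -0.5, -2.0]
width: 0.0055
t 17.1 tray rack x -0.0135 y 0.0008 under z 0.148 yawerr 0.0009 F rack [-0.4 -0.4 -2. ] M [-0.22  0.03  0.02] w 0.0055
time: 17.35
tool_pos: [0.5294, -0.016, 0.1698]
ee_rot: [3.141, 0.0, 2.945]
wrist_force: [0.5, -0.4, -1.6]
width: 0.0059
t 17.35 tray rack x -0.0135 y 0.0007 under z 0.1478 yawerr 0.001 F rack [-0.3 -0.6 -1.6] M [-0.14  0.08 -0.04] w 0.0059
```

```bash
python3 -m crank '[{"tx":0,"ty":0,"tz":0.05,"twist":0,"grip":0},{"tx":0,"ty":0,"tz":0,"twist":0,"grip":0}]'; python3 r.py;python3 -m crank '[{"tx":0,"ty":0,"tz":0.05,"twist":0,"grip":0},{"tx":0,"ty":0,"tz":0,"twist":0,"grip":0}]'; python3 r.py
```

```text
time: 17.6
tool_pos: [0.5294, -0.016, 0.1697]
ee_rot: [3.141, 0.001, 2.945]
wrist_force: [-0.6, 0.1, 1.8]
width: 0.0061
t 17.6 tray rack x -0.0135 y 0.0006 under z 0.1477 yawerr 0.001 F rack [0.  0.6 1.8] M [-0.01  0.23  0.01] w 0.0061
time: 17.85
tool_pos: [0.5294, -0.0161, 0.1695]
ee_rot: [3.141, 0.001, 2.945]
wrist_force: [-2.5, -1.2, 5.0]
width: 0.0061
t 17.85 tray rack x -0.0135 y 0.0006 under z 0.1475 yawerr 0.0009 F rack [-1.6  2.2  5. ] M [ 0.13  0.45 -0.  ] w 0.0061
```

The ledge is felt at underside z ≈ 0.148. I'll ease off 1 mm and feel for the stop.

```bash
python3 -m crank '[{"tx":0,"ty":0,"tz":-0.1,"twist":0,"grip":0},{"tx":0,"ty":0,"tz":0,"twist":0,"grip":0}]'; python3 r.py;python3 -m crank '[{"tx":0,"ty":0.15,"tz":0,"twist":0,"grip":0},{"tx":0,"ty":0.15,"tz":0,"twist":0,"grip":0},{"tx":0,"ty":0,"tz":0,"twist":0,"grip":0}]'; python3 r.py;python3 -m crank '[{"tx":0,"ty":0.1,"tz":0,"twist":0,"grip":0},{"tx":0,"ty":0.1,"tz":0,"twist":0,"grip":0},{"tx":0,"ty":0,"tz":0,"twist":0,"grip":0}]'; python3 r.py
```

```text
time: 18.1
tool_pos: [0.5294, -0.0161, 0.1696]
ee_rot: [-3.142, 0.0, 2.945]
wrist_force: [-1.6, -1.6, 2.4]
width: 0.0057
t 18.1 tray rack x -0.0135 y 0.0006 under z 0.1476 yawerr 0.001 F rack [-1.9  1.3  2.4] M [-0.03  0.27  0.05] w 0.0057
time: 18.48
tool_pos: [0.5302, -0.0132, 0.1697]
ee_rot: [-3.141, 0.001, 2.945]
wrist_force: [-0.0, -3.1, 3.0]
width: 0.0056
t 18.48 tray rack x -0.0106 y 0.0004 under z 0.1477 yawerr 0.001 F rack [-3.1 -0.6  3. ] M [-0.45  0.11  0.01] w 0.0056
time: 18.85
tool_pos: [0.5304, -0.011, 0.1696]
ee_rot: [3.141, 0.0, 2.945]
wrist_force: [-0.3, -3.7, 3.0]
width: 0.0058
t 18.85 tray rack x -0.0084 y 0.0006 under z 0.1476 yawerr 0.0011 F rack [-3.7 -0.5  3. ] M [-0.45  0.1   0.02] w 0.0058
```

```bash
python3 -m crank '[{"tx":0,"ty":0,"tz":-0.1,"twist":0,"grip":0},{"tx":0,"ty":0,"tz":0,"twist":0,"grip":0}]'; python3 r.py;python3 -m crank '[{"tx":0,"ty":0.1,"tz":0,"twist":0,"grip":0},{"tx":0,"ty":0.1,"tz":0,"twist":0,"grip":0},{"tx":0,"ty":0,"tz":0,"twist":0,"grip":0}]'; python3 r.py;python3 -m crank '[{"tx":0,"ty":0.1,"tz":0,"twist":0,"grip":0},{"tx":0,"ty":0.1,"tz":0,"twist":0,"grip":0},{"tx":0,"ty":0,"tz":0,"twist":0,"grip":0}]'; python3 r.py
```

```text
time: 19.1
tool_pos: [0.53, -0.0103, 0.1697]
ee_rot: [3.14, -0.001, 2.946]
wrist_force: [0.7, 0.1, -1.2]
width: 0.0055
t 19.1 tray rack x -0.0078 y 0.0012 under z 0.1477 yawerr 0.0016 F rack [ 0.2 -0.7 -1.2] M [-0.16 -0.03 -0.06] w 0.0055
time: 19.48
tool_pos: [0.5302, -0.0097, 0.1703]
ee_rot: [-3.14, -0.001, 2.945]
wrist_force: [-1.3, -3.9, -1.0]
width: 0.0055
t 19.48 tray rack x -0.0071 y 0.0011 under z 0.1483 yawerr 0.0008 F rack [-4.1  0.5 -1. ] M [-0.89  0.27  0.04] w 0.0055
time: 19.85
tool_pos: [0.5303, -0.0096, 0.1708]
ee_rot: [-3.137, -0.001, 2.944]
wrist_force: [-1.8, -8.9, 0.7]
width: 0.0056
t 19.85 tray rack x -0.007 y 0.001 under z 0.1488 yawerr -0.0005 F rack [-9.1  0.   0.7] M [-1.51  0.52  0.07] w 0.0056
```

Stop contact at rack x ≈ −7 mm with about 9 N. Holding.

```bash
python3 -m crank '[{"tx":0,"ty":0.03,"tz":0,"twist":0,"grip":0},{"tx":0,"ty":0,"tz":0,"twist":0,"grip":0},{"tx":0,"ty":0,"tz":0,"twist":0,"grip":0}]'; python3 r.py;python3 -m crank '[{"tx":0,"ty":0,"tz":0,"twist":0,"grip":0},{"tx":0,"ty":0,"tz":0,"twist":0,"grip":0},{"tx":0,"ty":0,"tz":0,"twist":0,"grip":0}]'; python3 r.py h1
```

```text
time: 20.23
tool_pos: [0.5303, -0.0096, 0.1708]
ee_rot: [-3.136, -0.001, 2.944]
wrist_force: [-2.9, -8.3, 1.1]
width: 0.0059
t 20.23 tray rack x -0.007 y 0.001 under z 0.1488 yawerr -0.0007 F rack [-8.8  1.3  1.1] M [-1.57  0.62  0.08] w 0.0059
time: 20.6
tool_pos: [0.5303, -0.0096, 0.1708]
ee_rot: [-3.136, -0.001, 2.944]
wrist_force: [-3.0, -8.9, 0.2]
width: 0.006
t 20.6 tray rack x -0.007 y 0.001 under z 0.1488 yawerr -0.0007 F rack [-9.3  1.2  0.2] M [-1.58  0.59  0.06] w 0.006
```

View pics/h1s.png

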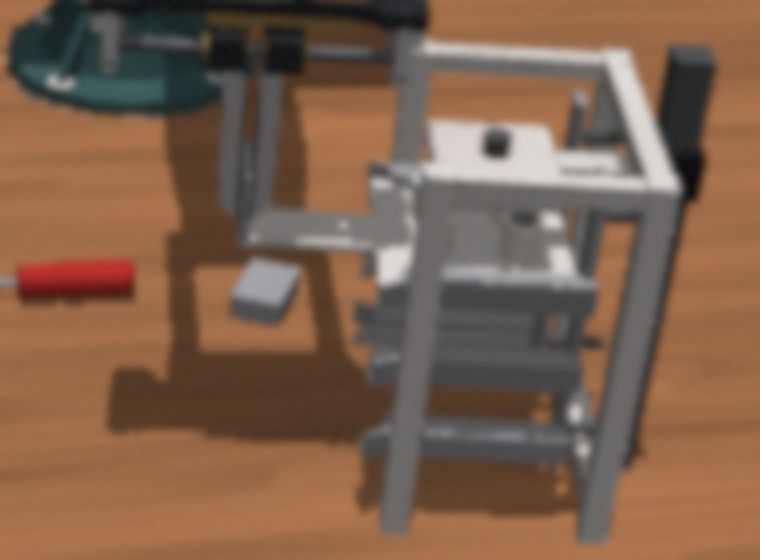

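View pics/h1t.png

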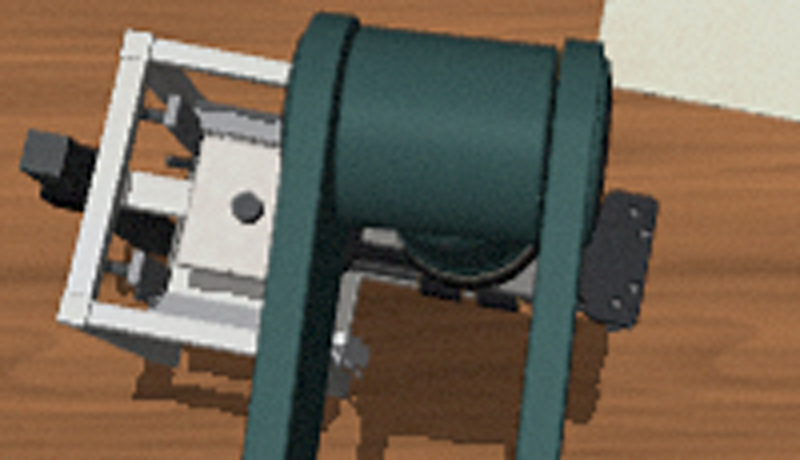

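```bash
python3 - <<'E'
from tp import *
import pickle
d=pickle.load(open('p0.pkl','rb'));T=d['top'];S=d['scene']
X=np.array([.5599,.1246]);c,sn=np.cos(1.3735),np.sin(1.3735)
px=np.array([(225,122),(222,155),(207,118),(180,318),(175,350),(163,312)])/5+[180,145]-.4
for z in(.16,.18,.2):
    for v in onz(T,px,z): print(z,round(c*(v[0]-X[0])+sn*(v[1]-X[1]),4),round(-sn*(v[0]-X[0])+c*(v[1]-X[1]),4))
z=T['frame'][160:222,205:232,::-1];cv2.imwrite('pics/st.png',cv2.resize(z,None,fx=9,fy=9,interpolation=2))
E
```

```text
0.16 0.064 -0.0656
0.16 0.0618 -0.0496
0.16 0.0728 -0.0659
0.16 0.0636 0.0305
0.16 0.0625 0.0457
0.16 0.072 0.0292
0.18 0.0586 -0.0614
0.18 0.0565 -0.0457
0.18 0.0673 -0.0617
0.18 0.0583 0.0328
0.18 0.0572 0.0477
0.18 0.0665 0.0315
0.2 0.0533 -0.0572
0.2 0.0512 -0.0418
0.2 0.0618 -0.0575
0.2 0.053 0.0351
0.2 0.0519 0.0497
0.2 0.0611 0.0338
```

View pics/st.png

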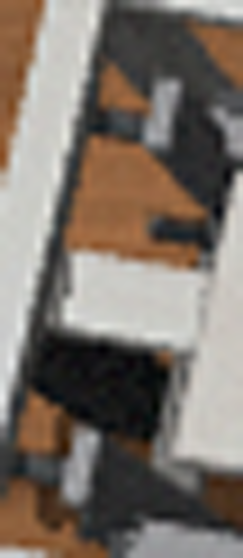

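Independent check: the strip tops in the first top view give a stop face at rack x ≈ 0.048, matching the felt contact (−0.007 + 0.055). Relaxing the push, then opening.

```bash
python3 -m crank '[{"tx":0,"ty":-0.1,"tz":0,"twist":0,"grip":0},{"tx":0,"ty":-0.08,"tz":0.05,"twist":0,"grip":0},{"tx":0,"ty":0,"tz":0,"twist":0,"grip":0}]'; python3 r.py
```

```text
time: 21.08
tool_pos: [0.5303, -0.0097, 0.1701]
ee_rot: [-3.14, -0.001, 2.944]
wrist_force: [-1.7, -4.9, 0.2]
width: 0.0061
t 21.07 tray rack x -0.0071 y 0.001 under z 0.1481 yawerr 0.0002 F rack [-5.2  0.7  0.2] M [-0.92  0.41  0.  ] w 0.0061
```

```bash
python3 -m crank '[{"tx":0,"ty":-0.08,"tz":0,"twist":0,"grip":0},{"tx":0,"ty":0,"tz":0,"twist":0,"grip":0}]'; python3 r.py;  python3 -m crank '[{"tx":0,"ty":0,"tz":0,"twist":0,"grip":0.1},{"tx":0,"ty":0,"tz":0,"twist":0,"grip":0.2},{"tx":0,"ty":0,"tz":0,"twist":0,"grip":0.4},{"tx":0,"ty":0,"tz":0,"twist":0,"grip":0.4},{"tx":0,"ty":0,"tz":0,"twist":0,"grip":0.4},{"tx":0,"ty":0,"tz":0,"twist":0,"grip":0.4}]'; python3 r.py r1
```

```text
time: 21.32
tool_pos: [0.5303, -0.0098, 0.1699]
ee_rot: [-3.141, -0.001, 2.945]
wrist_force: [-1.8, -4.1, -0.8]
width: 0.0059
t 21.32 tray rack x -0.0072 y 0.001 under z 0.1479 yawerr 0.0008 F rack [-4.4  1.  -0.8] M [-0.85  0.37  0.02] w 0.0059
time: 22.08
tool_pos: [0.5306, -0.0094, 0.1701]
ee_rot: [3.141, 0.0, 2.945]
wrist_force: [-0.9, 0.1, 0.2]
width: 0.0373
t 22.07 tray rack x -0.0067 y 0.0007 under z 0.1481 yawerr 0.0011 F rack [-0.1  0.9  0.2] M [ 0.01 -0.05  0.05] w 0.0373
```

View pics/r1s.png

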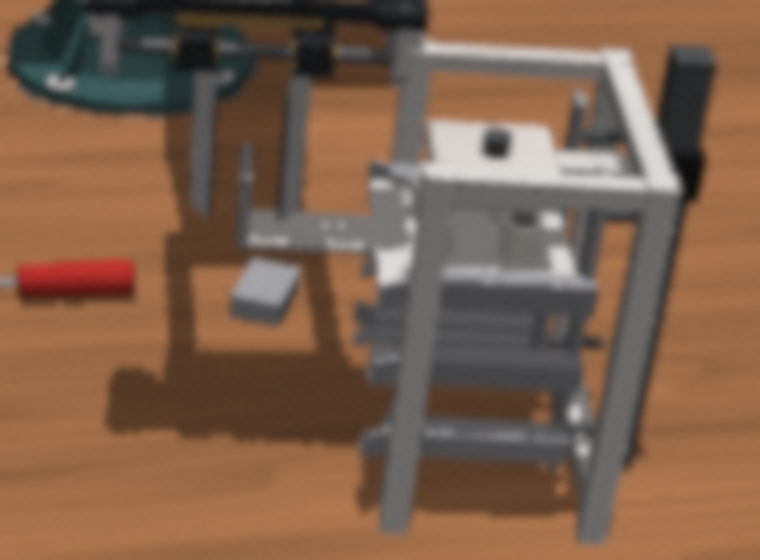

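```bash
python3 -m crank '[{"tx":0,"ty":0,"tz":-0.5,"twist":0,"grip":0.4},{"tx":0,"ty":0,"tz":-1,"twist":0,"grip":0.4},{"tx":0,"ty":0,"tz":-2,"twist":0,"grip":0.4},{"tx":0,"ty":0,"tz":-2,"twist":0,"grip":0.4},{"tx":0,"ty":0,"tz":-2,"twist":0,"grip":0.4},{"tx":0,"ty":0,"tz":-2,"twist":0,"grip":0.4},{"tx":0,"ty":-4,"tz":-1,"twist":0,"grip":0.4},{"tx":0,"ty":-5,"tz":0,"twist":0,"grip":0.4},{"tx":0,"ty":-5,"tz":0,"twist":0,"grip":0.4},{"tx":0,"ty":-4,"tz":0,"twist":0,"grip":0.4},{"tx":0,"ty":0,"tz":0,"twist":0,"grip":0.4},{"tx":0,"ty":0,"tz":0,"twist":0,"grip":0.4}]'; python3 r.py e1
python3 ov.py e1.pkl .5599,.1246,-.027,1.3735 .5303,-.0097,.170,2.9443
```

```text
time: 23.68
tool_pos: [0.4957, -0.1855, 0.2756]
ee_rot: [3.141, 0.001, 2.945]
wrist_force: [-0.5, 1.4, 0.8]
width: 0.0375
t 23.68 tray rack x -0.1863 y 0.0005 under z 0.2536 yawerr 0.0011 F rack [1.3 0.8 0.8] M [ 0.05 -0.05 -0.04] w 0.0375
```

View pics/e1s.png

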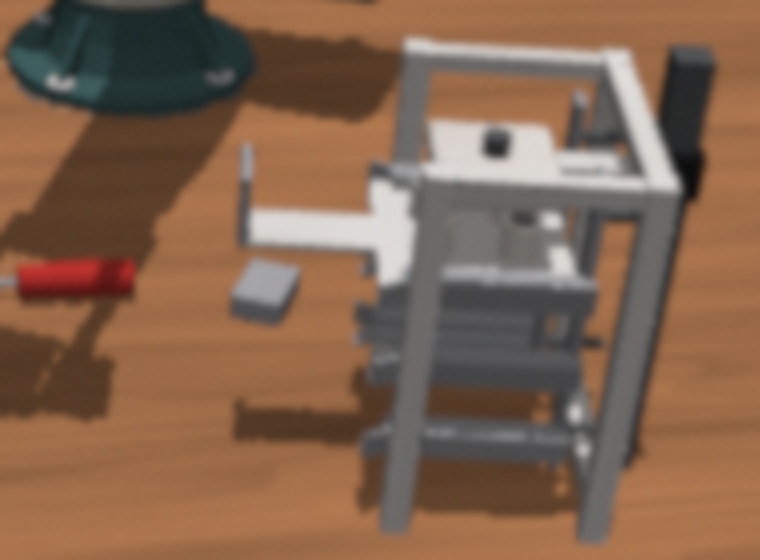

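View pics/os.png

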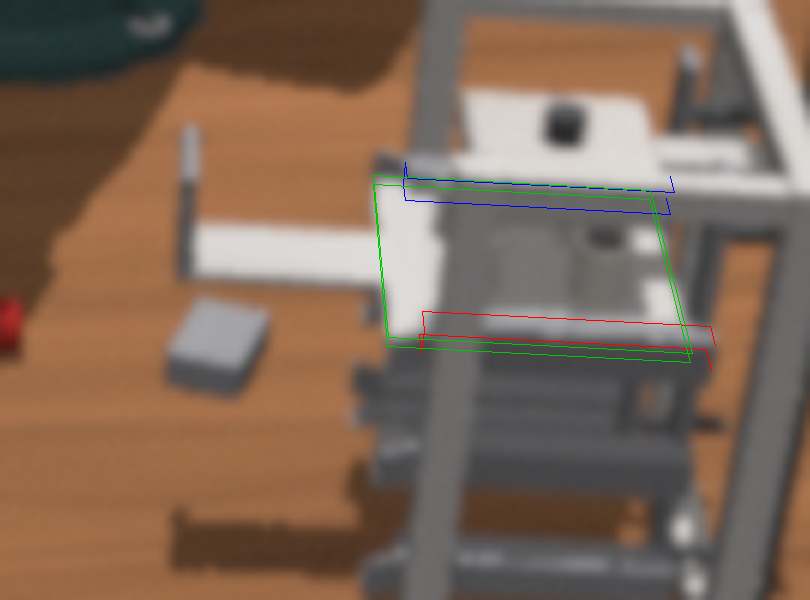

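View pics/ot.png

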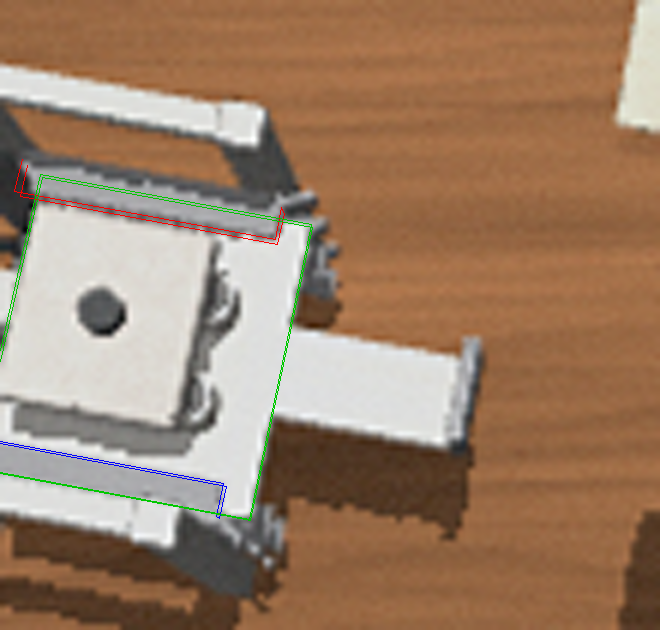

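Now checking flatness: the fin and tongue predicted for a flat tray against a nose-up tilted one.

```bash
python3 - <<'E'
from tp import *
import pickle
p,s=pickle.load(open('e1.pkl','rb'))
a=2.9443-np.pi/2
c0=np.array([.5303,-.0097,.148])+Ro.from_euler('Z',a).apply([.1304,-.0017,0])
fs=[]
for pit,col in((0,(0,200,0)),(-.05,(0,0,255))):
    im=s;o=(350,135);sc=10
    f=cv2.resize(im['frame'][o[1]:o[1]+58,o[0]:o[0]+60,::-1],None,fx=sc,fy=sc,interpolation=2)
    def L(P):
        P=np.array(P,float)
        piv=np.array([-.043,0,0])
        W=c0+Ro.from_euler('ZY',[a,pit]).apply(P-piv)+Ro.from_euler('Z',a).apply(piv)
        q=(proj(im,W)-o+.5)*sc-.5;cv2.polylines(f,[np.round(q).astype(int)],False,col,1)
    L([(-.133,-.02,.0),(-.133,-.02,.045),(-.133,.02,.045),(-.127,.02,.045),(-.127,-.02,.045),(-.127,-.02,.004)])
    L([(-.127,-.018,.004),(-.055,-.018,.004),(-.055,-.06,.004)]);L([(-.127,.018,.004),(-.055,.018,.004),(-.055,.06,.004)]);L([(-.127,-.018,0),(-.055,-.018,0),(-.055,-.06,0)])
    fs.append(f)
cv2.imwrite('pics/fl.png',cv2.resize(np.hstack(fs),None,fx=.66,fy=.66,interpolation=3))
E
```

```text
(no output)
```

View pics/fl.png

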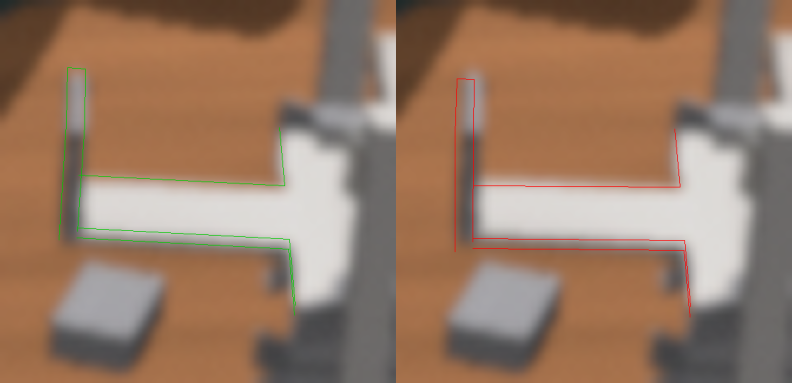

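Flat fits: the green model runs parallel to the tongue and fin, while the tilted one doesn't. The robot is clear, so I'm handing in.

```bash
python3 -c "
from bench import ticket,get_obs
print(ticket.close_job(),get_obs()['time'])"
```

```text
the job is handed in; nothing more can be done
the job is handed in; nothing more can be done
```

I picked up the smaller white tray by its fin and slid it cups first onto the top rail pair. The sensor head is set to about 0.105, which leaves roughly 13 mm above the cups. I then let go and handed the job in at about 24 s of the 67 s allowed; no verdict was reported.

- **Stop:** I felt it at tray x ≈ −7 mm in the rack frame. That agrees with the stop face at about 0.048 seen in the first top picture.
- **Press:** The wrist read about 9 N for roughly 0.75 s, so slightly under the 10 N asked for but above the 4 N needed. No reading on the wrist passed about 10 N. The contact forces on the rack and head cannot be read directly.
- **Final checks:** After the gripper backed away, both views show the tray within 1–2 mm of its pressed position, flat, and centred to about 1 mm. The arm is clear. The block and screwdriver look where they were; I did not check the jar again at the end, but the arm did not go near it.
- **Disagreements:** The cameras read about 1.5 mm lower than the arm. The ledge turned out about 1.5 mm higher by touch (z ≈ 0.148) than my image fit, and I went by the touch reading.

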